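Refill the gravity-feed bottle dispenser

TASK

Refill the sloping dispenser on the counter: slide the two dye bottles that lie loose on the counter into its open upper end, one after the other, each lying flat and cap first like the one already at the front. Let them run right down so that all three rest in a row, and leave the front bottle in its place and the other things on the counter alone.

Things in the scene. Friction and masses are not known exactly. Their poses are not given: they have to be found in the camera images.
- lane: The dispenser's fixed, slick aluminium channel, sloping 20 degrees. Origin: on its floor, mid-width, where the flared mouth ends and the straight walls begin, 131 mm above the counter. x runs down the slope, y across to the left, z square to the floor. Inside 45 mm wide; walls 3 mm thick, 34 mm high. A bottle let go in it slides down by itself to the stop or the bottle ahead.
- lane_mouth (a point): Mouth, on the channel floor at x = -20 mm: the side walls are 56 mm apart here, narrowing to 45 mm at x = 0. Behind it a bare floor tongue, 26 mm wide, 3 mm thick, runs on to x = -67 mm. Axes as the channel.
- lane_lips (a point): Start of the lips, x = 0, 31 mm above the channel floor: from here to x = 184 mm a 9 mm wide lip turns inward along the top of each wall, its underside 31 mm above the floor (turned up a little at the start), so a bottle enters only lengthways from the mouth. Axes as the channel.
- lane_stop (a point): Front stop at the lower end, on the channel floor at x = 282 mm: a plate 19 mm high across the channel. With one bottle at the stop, the next two come to rest with their cap faces at x = 192 and 102 mm. Axes as the channel.
- bottle_a_center (a point): Centre (half-way along, across and up) of the first loose bottle, an oblong white plastic dye bottle lying on a broad face: 90 mm long, 42 wide, 28 high, 50 to 90 g. From its flat base: body 64 mm with a plain kraft label, shoulder 6 mm, round black cap 20 mm long, 22 mm across. x points from base to cap, y across, z up. It starts on the counter at a varying heading.
- bottle_a_cap (a point): Middle of the flat end face of the first loose bottle's cap, 45 mm along x from its centre.
- bottle_b_center (a point): Centre of the second loose bottle, the same kind, size and axes as the first.
- bottle_b_cap (a point): Middle of the flat end face of the second loose bottle's cap, 45 mm along x from its centre.
- bottle_front_center (a point): Centre of the bottle already in the channel, same kind, size and axes; its cap touches the front stop.
- bottle_front_cap (a point): Middle of the cap's end face of the bottle already in the channel.
- bottle_a: The first loose bottle's body; origin in the middle of its underside, same axes as its centre point.
- bottle_b: The second loose bottle's body; origin in the middle of its underside.
- bottle_front: The body of the bottle already in the channel; origin in the middle of its underside.
- spool: Bystander: a brown thread spool standing upright, 54 mm across, 60 mm high; origin under its centre.
- jar: Bystander: a round white jar with a black lid, 68 mm across, 75 mm high; origin under its centre.
- pen_cup: Bystander: a round dark wooden cup of pens and awls, 76 mm across, 95 mm high, the pens standing up to about 165 mm; origin under its centre.
Things that resemble listed ones, but are neither listed nor needed, are in the scene too. What is shaped like the bottle_b but orange is not meant. What is shaped like the bottle_a but turquoise is not meant.

How it is judged:
At the end, for the whole second after the job is handed in: Both loose bottles rest flat in the channel behind the front bottle, either order, caps down-slope, in a touching row: caps and centres at most 7 mm below or 10 mm above their places (cap faces at lane x = 192, 102 mm), 6 mm sideways, 7 mm in height. The front bottle is still at the stop ((((x of bottle_a_cap in the frame of lane between 0.182 and 0.199 m and y of bottle_a_cap in the frame of lane between -0.006 and 0.006 m and z of bottle_a_cap in the frame of lane between 0.007 and 0.021 m and x of bottle_a_center in the frame of lane between 0.137 and 0.154 m and y of bottle_a_center in the frame of lane between -0.006 and 0.006 m and z of bottle_a_center in the frame of lane between 0.007 and 0.021 m and linear speed of bottle_a below 0.02 m/s) and (x of bottle_b_cap in the frame of lane between 0.092 and 0.109 m and y of bottle_b_cap in the frame of lane between -0.006 and 0.006 m and z of bottle_b_cap in the frame of lane between 0.007 and 0.021 m and x of bottle_b_center in the frame of lane between 0.047 and 0.064 m and y of bottle_b_center in the frame of lane between -0.006 and 0.006 m and z of bottle_b_center in the frame of lane between 0.007 and 0.021 m and linear speed of bottle_b below 0.02 m/s)) or ((x of bottle_b_cap in the frame of lane between 0.182 and 0.199 m and y of bottle_b_cap in the frame of lane between -0.006 and 0.006 m and z of bottle_b_cap in the frame of lane between 0.007 and 0.021 m and x of bottle_b_center in the frame of lane between 0.137 and 0.154 m and y of bottle_b_center in the frame of lane between -0.006 and 0.006 m and z of bottle_b_center in the frame of lane between 0.007 and 0.021 m and linear speed of bottle_b below 0.02 m/s) and (x of bottle_a_cap in the frame of lane between 0.092 and 0.109 m and y of bottle_a_cap in the frame of lane between -0.006 and 0.006 m and z of bottle_a_cap in the frame of lane between 0.007 and 0.021 m and x of bottle_a_center in the frame of lane between 0.047 and 0.064 m and y of bottle_a_center in the frame of lane between -0.006 and 0.006 m and z of bottle_a_center in the frame of lane between 0.007 and 0.021 m and linear speed of bottle_a below 0.02 m/s))) and x of bottle_front_cap in the frame of lane between 0.272 and 0.289 m and y of bottle_front_cap in the frame of lane between -0.006 and 0.006 m and z of bottle_front_cap in the frame of lane between 0.007 and 0.021 m and x of bottle_front_center in the frame of lane between 0.227 and 0.244 m and y of bottle_front_center in the frame of lane between -0.006 and 0.006 m and z of bottle_front_center in the frame of lane between 0.007 and 0.021 m and linear speed of bottle_front below 0.02 m/s).
It fails at once if the front bottle is taken out or shoved more than 25 mm (distance of bottle_front from where it was at the start of the episode above 0.025 m).
It fails at once if the thread spool, the jar or the pen cup is moved more than 25 mm or tipped (distance of any of spool, jar, pen_cup from where it was at the start of the episode above 0.025 m or angle between any of spool, jar, pen_cup's own z axis and vertical above 0.3 rad).
It also fails if it takes over 64 s, if anything falls off the work surface, if the arm or the gripper's body presses on something with over 40 N, if the wrist force passes 120 N, or if a joint passes its speed limit or range.

ROBOT

A 6-joint arm with a two-finger parallel gripper is mounted at the origin on the work surface. World frame = base frame: x ahead of the robot, y to its left, z up, the work surface at z = 0. Lengths are in m, angles in rad, forces in N, time in s.
With the tool pointing down it reaches from about 0.3 to 0.875 m from the base axis. Payload 6.4 kg.
Tool frame: the origin (TCP) lies at the very end of the fingers, on their centre line; the grasp point (between the pads) lies 19 mm behind it (ctrl.tcp_to_grasp is the distance from the TCP to the grasp point, in m); z points along the fingers, y is the direction in which the jaws open and shut (so a half turn about z gives the same grasp; the last joint's range is limited). The gripper opens to 85 mm and grips with 20 to 120 N. Pads are 22 mm wide; open, the fingers measure 114 mm over their backs; the gripper's body (76 mm by 85 mm) begins 54 mm behind the grasp point. The pads swing forward as they close: fully open they stand 13 mm farther back than shut.
Start: joints at [0.969, 0.181, 1.607, -0, 1.354, -0.206], TCP at [0.222, 0.531, 0.231] pointing down, gripper open.
Joint ranges: [-2.99, 2.99], [-0.89, 2.07], [0.3, 2.58], [-1.14, 4.28], [0, 2.63], [-3.12, 3.12]. Speed limits (rad/s): [2.57, 2.57, 3.01, 3.14, 3.14, 3.14].

INTERFACE

Orientations are given as a unit quaternion [w, x, y, z].
In Python, from bench import ctrl gives the robot as it stands. The module is installed in compiled form; this text tells all that it offers.
- The arm moves only by the tool drive_tool, never from a script. Its argument "deltas" is a list of rows, each an object with "slide": the shift along the tool's x, y, z as a fraction of full scale, a list of three; "delta_rot": the turn, a rotation vector about the tool's x, y, z as a fraction of full scale, a list of three; "hand": the opening, from 0 (shut) to 1 (fully open). In form: [{"slide": [tx, ty, tz], "delta_rot": [wx, wy, wz], "hand": hand}, ...]. A call has exactly 5 rows; each row shifts and turns the commanded pose from where the row before left it, along the tool's axes as they then stand; what a row does not reach is not made up. Full scale, the value 1, is 50 mm for a shift and 180 degrees for a turn. A row lasts 1/8 s, in which the tool goes at most 62.5 mm and 10.7 degrees, less where a joint would pass 70% of its speed; a pose out of reach is approached as far as the arm can. A call with a number of a shift or a turn outside -1 to 1 is refused whole. A call with a gripper value outside its range is refused whole. The fingers move at their own pace and stop on an object; the grip force is fixed at half the most. Time passes only in rows, so rows that do not move let the fingers close, or fill a call up. It gives the time, the measured TCP pose, the force and the opening at its end, in the units of the state.
- ctrl.get_obs(): the state, without advancing time (a new reading comes with each control period).
- ctrl.camera(name): name is "scene" or "top" or "wrist"; returns a dict with "frame" (384x512x3 uint8, red, green, blue), "mtx" (3x3 intrinsics, pixels), "R" (3x3) and "t" (3): a world point X has camera coordinates R X + t. Camera axes: x right, y down, z forward; pixel columns grow to the right and rows downward; lengths in m; the calibration is good to about 2 mm. A picture is of the moment at which its call begins. There is no depth.
- ctrl.hand_in(): hands the job in, once; it reports no verdict.
The state is a dict: "time_s": time; "q": joint angles; "dq": joint speeds; "joint_efforts": joint torques, N m; "eef_pos": TCP position; "eef_rot": TCP orientation; "wrist_force": force on the tool from outside, world axes, zero at the start; "torque": the same for the moment, N m; "opening": opening from 0.0 (shut) to 1.0 (fully open).
Only numpy, scipy, OpenCV 4.12 (cv2) and the standard library are available. Lean on these libraries where they do the work, as an engineer would, in place of code of your own. Each camera call takes 0.05 s, during which the arm holds its last target.

## Working session

There is one attempt and no reset: what is moved stays moved. The work goes in short steps, Python scripts to look and compute and a tool call to move; the robot and the scene stay as the last step left them, time stands still between calls to the robot, and variables do not carry over. Pictures are saved under pics/ and viewed, and the job is handed in when it is done.

Besides the shell and the picture viewer there is one more tool, called as name([rows], argument=value, ...), one row to a line, values as JSON. drive_tool: Moves the arm, as the interface text tells. Its arguments: {"type":"object","properties":{"deltas":{"type":"array","items":{"type":"object","properties":{"slide":{"type":"array","items":{"type":"number"}},"delta_rot":{"type":"array","items":{"type":"number"}},"hand":{"type":"number"}}}}},"required":["deltas"]}

```bash
mkdir -p pics; python3 - <<'E'
from bench import ctrl
import cv2,numpy as np
print(ctrl.get_obs(), ctrl.tcp_to_grasp)
for n in ["scene","top","wrist"]:
    c=ctrl.camera(n); cv2.imwrite(f"pics/{n}0.png",c["frame"][:,:,::-1])
    np.savez(f"pics/{n}0.npz",**c)
    print(n,c["mtx"].round(1).tolist(),c["R"].round(3).tolist(),c["t"].round(3).tolist(), (-c["R"].T@c["t"]).round(3))
E
```

```text
{'time_s': 0.0, 'q': array([ 9.68690704e-01,  1.81541243e-01,  1.60797986e+00,  1.02912077e-05,
        1.35378669e+00, -2.06304753e-01]), 'dq': array([ 8.04271697e-04, -4.95228010e-04,  7.57158023e-04, -9.34662997e-05,
        2.05968259e-03, -3.24556035e-04]), 'joint_efforts': array([ 2.98354171e-03, -4.44870651e+01, -3.51348281e+01,  1.03977693e-04,
        9.03252047e-03,  3.93091545e-05]), 'eef_pos': array([0.22136423, 0.53010328, 0.23039763]), 'eef_rot': array([-3.41892416e-04,  1.96612199e-01,  9.80480957e-01, -7.86489924e-04]), 'wrist_force': array([-0.10109921, -0.23636846,  0.09165095]), 'torque': array([-0.04141985,  0.0071872 , -0.01003799]), 'opening': 0.9971057949854797} 0.0187
scene [[374.9, 0.0, 257.6], [0.0, 374.9, 193.0], [0.0, 0.0, 1.0]] [[-0.481, 0.877, 0.01], [0.617, 0.347, -0.706], [-0.623, -0.333, -0.708]] [0.344, -0.261, 1.604] [1.325 0.324 0.948]
top [[492.2, 0.0, 252.6], [0.0, 492.2, 190.0], [0.0, 0.0, 1.0]] [[-0.023, -1.0, -0.005], [-0.975, 0.023, -0.22], [0.22, -0.0, -0.976]] [-0.062, 0.599, 1.728] [ 0.203 -0.075  1.817]
wrist [[285.3, 0.0, 257.6], [0.0, 285.3, 193.0], [0.0, 0.0, 1.0]] [[0.385, 0.923, -0.002], [0.879, -0.366, 0.305], [0.281, -0.119, -0.952]] [-0.575, -0.039, 0.379] [0.149 0.562 0.372]
```

View pics/scene0.png

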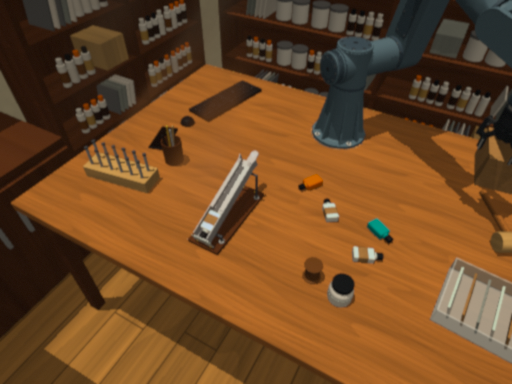

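View pics/top0.png

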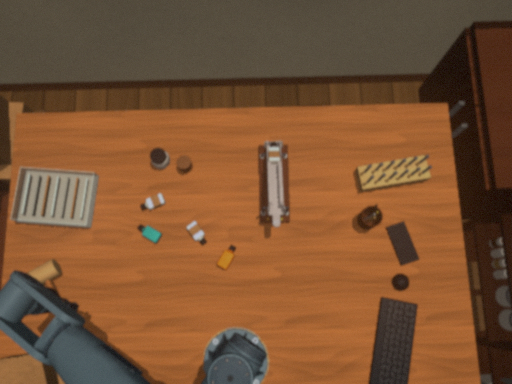

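View pics/wrist0.png

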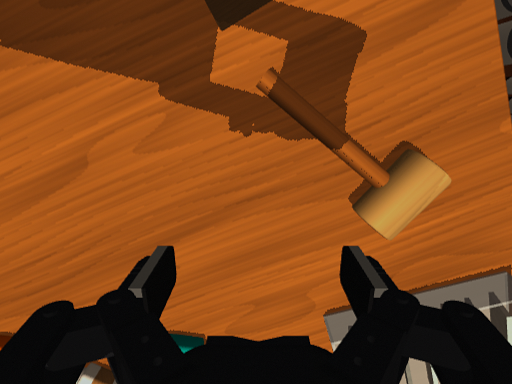

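```bash
python3 - <<'E'
import cv2
t=cv2.imread("pics/top0.png"); s=cv2.imread("pics/scene0.png")
cv2.imwrite("pics/c1.png",cv2.resize(t[185:255,125:225],None,fx=8,fy=8,interpolation=cv2.INTER_CUBIC))
cv2.imwrite("pics/c2.png",cv2.resize(t[135:245,235:310],None,fx=5,fy=5,interpolation=cv2.INTER_CUBIC))
cv2.imwrite("pics/c3.png",cv2.resize(s[170:270,295:395],None,fx=6,fy=6,interpolation=cv2.INTER_CUBIC))
cv2.imwrite("pics/c4.png",cv2.resize(s[145:255,180:275],None,fx=5,fy=5,interpolation=cv2.INTER_CUBIC))
E
```

```text
(no output)
```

View pics/c1.png

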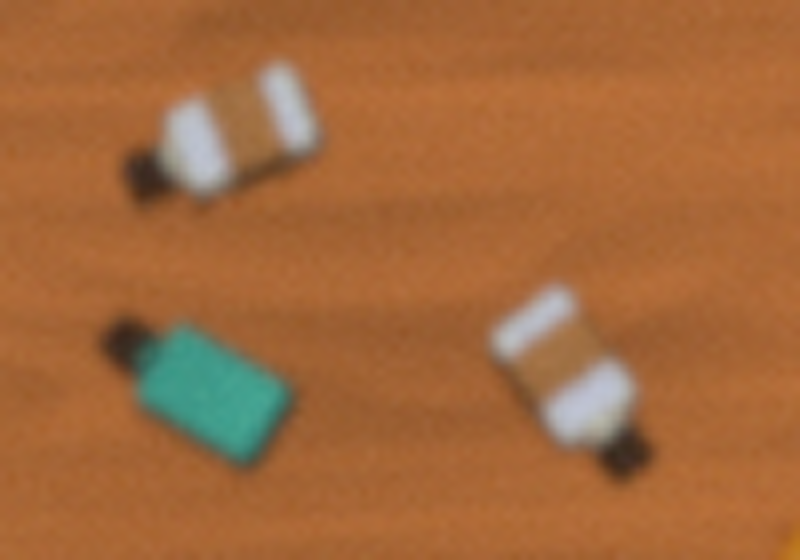

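View pics/c2.png

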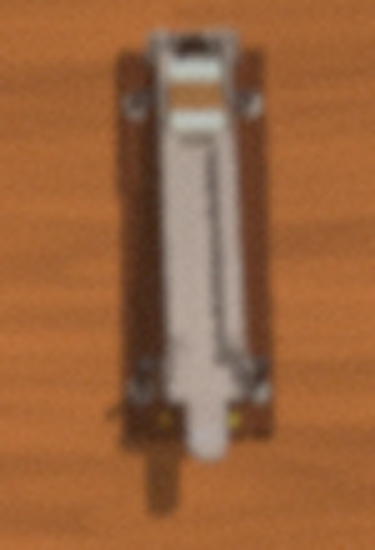

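View pics/c3.png

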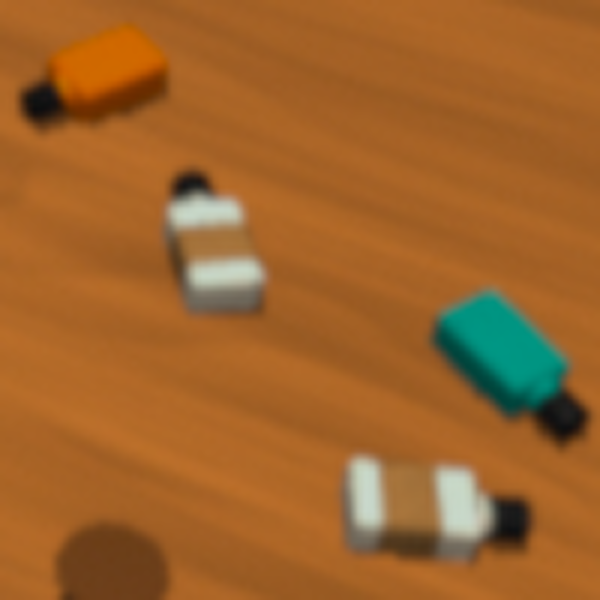

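View pics/c4.png

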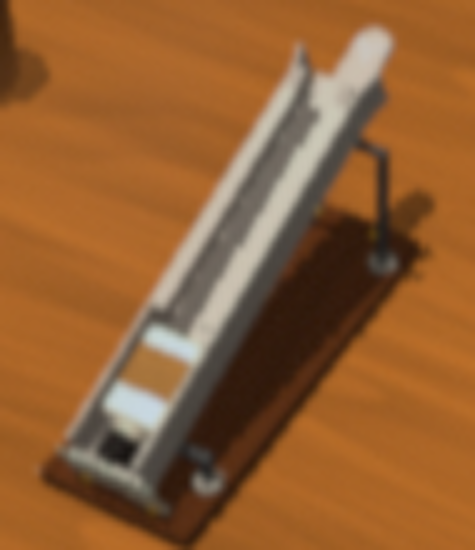

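```bash
cat > h.py <<'E'
import numpy as np, cv2
from scipy.spatial.transform import Rotation as Ro
def load(f): return dict(np.load(f))
def ray(c,uv):
    d=c["R"].T@np.linalg.inv(c["mtx"])@np.array([uv[0],uv[1],1.]); return -c["R"].T@c["t"], d/np.linalg.norm(d)
def onz(c,uv,z):
    o,d=ray(c,uv); return o+d*(z-o[2])/d[2]
def proj(c,X):
    p=c["mtx"]@(c["R"]@np.asarray(X,float)+c["t"]); return p[:2]/p[2]
def tri(obs):
    A=np.zeros((3,3));b=np.zeros(3);L=[]
    for c,uv in obs:
        o,d=ray(c,uv);P=np.eye(3)-np.outer(d,d);A+=P;b+=P@o;L.append((o,d))
    X=np.linalg.solve(A,b); return X,[round(float(np.linalg.norm((np.eye(3)-np.outer(d,d))@(X-o))),4) for o,d in L]
def crop(p,off,s): return ((p[0]+.5)/s-.5+off[0],(p[1]+.5)/s-.5+off[1])
def q2R(q): return Ro.from_quat([q[1],q[2],q[3],q[0]]).as_matrix()
E
python3 - <<'E'
from h import *
t=load("pics/top0.npz");s=load("pics/scene0.npz")
T=lambda p:(t,crop(p,(125,185),8)); S=lambda p:(s,crop(p,(295,170),6))
print("b1 basetopcornerL", tri([T((275,62)),S((352,500))]))
for n,pt,ps in [("1cap",(148,175),(512,520)),("2cap",(625,452),(190,187))]:
    print(n,tri([T(pt),S(ps)]))
T2=lambda p:(t,crop(p,(235,135),5)); S2=lambda p:(s,crop(p,(180,145),5))
for n,pt,ps in [("tongue end",(207,460),(378,32)),("wall R corner (y-)",(240,400),(383,90)),("wallL",(170,395),(301,45)),("lower left top",(157,35),(70,450)),("lower right top",(232,35),(160,500))]:
    print(n,tri([T2(pt),S2(ps)]))
E
```

```text
b1 basetopcornerL (array([0.60433958, 0.26718996, 0.03799482]), [0.0039, 0.0039])
1cap (array([0.55677506, 0.33563509, 0.0107136 ]), [0.001, 0.001])
2cap (array([0.42177155, 0.11037855, 0.0157827 ]), [0.0009, 0.0009])
tongue end (array([ 0.4497319 , -0.15452026,  0.14926281]), [0.0017, 0.0017])
wall R corner (y-) (array([ 0.48484126, -0.15788461,  0.12768057]), [0.0221, 0.0221])
wallL (array([ 0.50333185, -0.15281985,  0.17284803]), [0.0275, 0.0275])
lower left top (array([ 0.79186133, -0.14910192,  0.07186538]), [0.0223, 0.0223])
lower right top (array([ 0.78158817, -0.16096489,  0.01690115]), [0.0312, 0.0312])
```

```bash
python3 - <<'E'
from h import *
t=load("pics/top0.npz");s=load("pics/scene0.npz")
T2=lambda p:(t,crop(p,(235,135),5)); S2=lambda p:(s,crop(p,(180,145),5))
for n,pt,ps in [("tongue end",(207,460),(378,32)),("mouth wall y-",(245,395),(301,45)),("mouth wall y+",(170,395),(383,90)),("lower y+",(157,35),(160,500)),("lower y-",(232,35),(70,450))]:
    print(n,tri([T2(pt),S2(ps)]))
E
```

```text
tongue end (array([ 0.4497319 , -0.15452026,  0.14926281]), [0.0017, 0.0017])
mouth wall y- (array([ 0.49435599, -0.18461208,  0.15686712]), [0.005, 0.005])
mouth wall y+ (array([ 0.49531285, -0.12839902,  0.14304609]), [0.0009, 0.0009])
lower y+ (array([ 0.78743904, -0.12551128,  0.03884141]), [0.0062, 0.0062])
lower y- (array([ 0.78572421, -0.18601061,  0.04681385]), [0.0014, 0.0014])
```

```bash
cat >> h.py <<'E'
def plan(p0,R0,p1,R1,n,nr=None):
    """rows from (p0,R0) to (p1,R1): combined, slide along axes at row start"""
    rv=Ro.from_matrix(R0.T@R1).as_rotvec()/n
    R=R0.copy(); 
    for k in range(n):
        sl=R.T@((p1-p0)/n)/0.05
        print("slide",sl.round(3).tolist(),"rot",(rv/np.pi).round(4).tolist())
        R=R@Ro.from_rotvec(rv).as_matrix()
def Rtool(yaw_x, tilt=0):
    """tool down, tool x horizontally at heading yaw_x"""
    x=np.array([np.cos(yaw_x),np.sin(yaw_x),0]);z=np.array([0,0,-1.]);return np.stack([x,np.cross(z,x),z],1)
E
python3 - <<'E'
from h import *
t=load("pics/top0.npz");s=load("pics/scene0.npz")
T=lambda p:onz(t,crop(p,(125,185),8),.014)
T28=lambda p:onz(t,crop(p,(125,185),8),.028)
c1,b1=T((130,178)),T28((290,100))
c2,b2=T((633,464)),T28((528,308))
for c,b in ((c1,b1),(c2,b2)):
    d=(c-b)[:2]; print(c.round(4),b.round(4),np.linalg.norm(d),np.degrees(np.arctan2(d[1],d[0])),((c+b)/2).round(4))
from bench import ctrl
o=ctrl.get_obs(); R=q2R(o["eef_rot"]); print(R.round(3))
E
```

```text
[0.5551 0.3423 0.014 ] [0.5875 0.2657 0.028 ] 0.08320721552936508 112.93085456397294 [0.5713 0.304  0.021 ]
[0.4161 0.1078 0.014 ] [0.4873 0.1545 0.028 ] 0.08513425001994888 -146.70604275155992 [0.4517 0.1312 0.021 ]
[[-0.923  0.386 -0.001]
 [ 0.386  0.923 -0.001]
 [ 0.    -0.001 -1.   ]]
```

```bash
python3 - <<'E'
from h import *
from bench import ctrl
o=ctrl.get_obs(); R=q2R(o["eef_rot"])
plan(o["eef_pos"],R,np.array([.5823,.277,.2]),Rtool(np.radians(113)),10)
E
```

```text
slide [-0.861, -0.189, 0.061] rot [-0.0, 0.0, 0.0246]
slide [-0.873, -0.122, 0.061] rot [-0.0, 0.0, 0.0246]
slide [-0.88, -0.054, 0.061] rot [-0.0, 0.0, 0.0246]
slide [-0.882, 0.014, 0.061] rot [-0.0, 0.0, 0.0246]
slide [-0.878, 0.082, 0.061] rot [-0.0, 0.0, 0.0246]
slide [-0.869, 0.15, 0.061] rot [-0.0, 0.0, 0.0246]
slide [-0.855, 0.217, 0.061] rot [-0.0, 0.0, 0.0246]
slide [-0.835, 0.282, 0.061] rot [-0.0, 0.0, 0.0246]
slide [-0.811, 0.346, 0.061] rot [-0.0, 0.0, 0.0246]
slide [-0.782, 0.407, 0.061] rot [-0.0, 0.0, 0.0246]
```

Candidates that could be mistaken for the loose bottles: the white bottle with kraft label at top (153,202) / scene (367,255), the white bottle at top (197,233) / scene (331,211), turquoise at top (149,233), orange at top (227,257), and the front bottle in the channel at top (274,157). I choose the two white ones with kraft labels. The close crops c1 and c3 show the label and black cap on both, with caps at c1 (148,175) and (625,452). The lane crops show its tongue end at c2 (207,460), the mouth at c2 row ~395, and the lower end towards +x.

drive_tool([
  {"slide":[-0.86,-0.19,0.06],"delta_rot":[0,0,0.0246],"hand":1},
  {"slide":[-0.87,-0.12,0.06],"delta_rot":[0,0,0.0246],"hand":1},
  {"slide":[-0.88,-0.05,0.06],"delta_rot":[0,0,0.0246],"hand":1},
  {"slide":[-0.88,0.01,0.06],"delta_rot":[0,0,0.0246],"hand":1},
  {"slide":[-0.88,0.08,0.06],"delta_rot":[0,0,0.0246],"hand":1},
])

```text
time_s: 0.78
eef_pos: [0.4028, 0.403, 0.2159]
eef_rot: [-0.0, 0.382, 0.924, -0.0]
wrist_force: [0.0, 0.8, 0.1]
opening: 0.999
```

drive_tool([
  {"slide":[-0.87,0.15,0.06],"delta_rot":[0,0,0.0246],"hand":0.7},
  {"slide":[-0.855,0.22,0.06],"delta_rot":[0,0,0.0246],"hand":0.7},
  {"slide":[-0.835,0.28,0.06],"delta_rot":[0,0,0.0246],"hand":0.7},
  {"slide":[-0.81,0.35,0.06],"delta_rot":[0,0,0.0246],"hand":0.7},
  {"slide":[-0.78,0.41,0.06],"delta_rot":[0,0,0.0246],"hand":0.7},
])

```text
time_s: 1.4
eef_pos: [0.5836, 0.2768, 0.2008]
eef_rot: [-0.0, 0.553, 0.833, -0.0]
wrist_force: [0.4, 0.2, -0.7]
opening: 0.697
```

drive_tool([
  {"slide":[0,0,0],"delta_rot":[0,0,0],"hand":0.7},
  {"slide":[0,0,0],"delta_rot":[0,0,0],"hand":0.7},
  {"slide":[0,0,0],"delta_rot":[0,0,0],"hand":0.7},
  {"slide":[0,0,0],"delta_rot":[0,0,0],"hand":0.7},
  {"slide":[0,0,0],"delta_rot":[0,0,0],"hand":0.7},
])

```text
time_s: 2.02
eef_pos: [0.5823, 0.2784, 0.2015]
eef_rot: [0.0, 0.551, 0.834, 0.0]
wrist_force: [-0.7, 0.3, -0.8]
opening: 0.699
```

```bash
cat > shot.py <<'E'
import sys
from h import *
from bench import ctrl
n,tag=sys.argv[1:3]
c=ctrl.camera(n); np.savez(f"pics/{tag}.npz",**c); cv2.imwrite(f"pics/{tag}.png",c["frame"][:,:,::-1])
o=ctrl.get_obs(); print(o["time_s"],o["eef_pos"].round(4),q2R(o["eef_rot"]).round(3).tolist(),"F",o["wrist_force"].round(2),"open",round(o["opening"],3),"q",o["q"].round(2))
E
python3 shot.py wrist w1
```

```text
2.075 [0.5824 0.2783 0.2015] [[-0.392, 0.92, 0.0], [0.92, 0.392, 0.0], [-0.0, 0.0, -1.0]] F [0.74 0.56 0.6 ] open 0.699 q [ 0.26  0.36  1.45 -0.    1.34 -0.14]
```

View pics/w1.png

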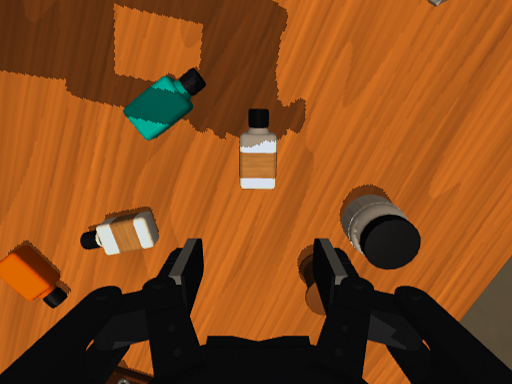

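```bash
python3 - <<'E'
import cv2
t=cv2.imread("pics/w1.png")
cv2.imwrite("pics/w1a.png",cv2.resize(t[100:200,215:305],None,fx=6,fy=6,interpolation=cv2.INTER_CUBIC))
cv2.imwrite("pics/w1b.png",cv2.resize(t[200:265,70:170],None,fx=6,fy=6,interpolation=cv2.INTER_CUBIC))
t=cv2.imread("pics/top0.png")
cv2.imwrite("pics/c5.png",cv2.resize(t[140:180,140:200],None,fx=8,fy=8,interpolation=cv2.INTER_CUBIC))
E
```

```text
(no output)
```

View pics/w1a.png

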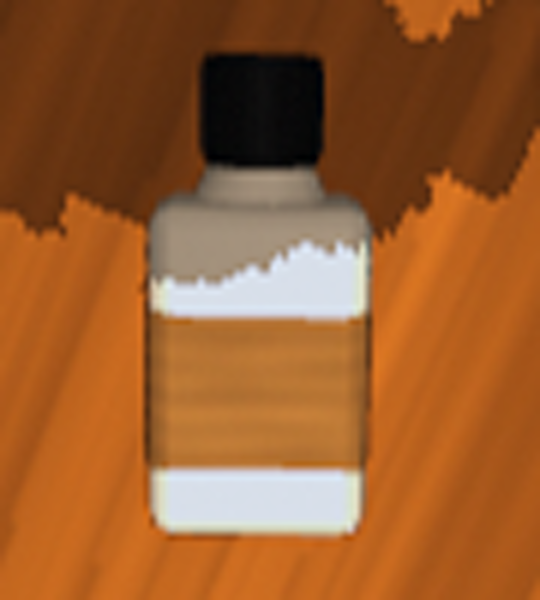

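View pics/w1b.png

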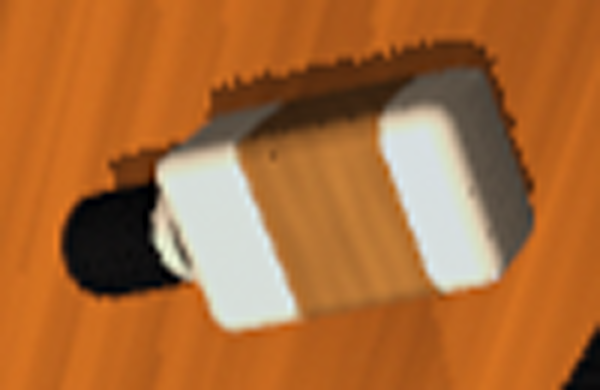

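View pics/c5.png

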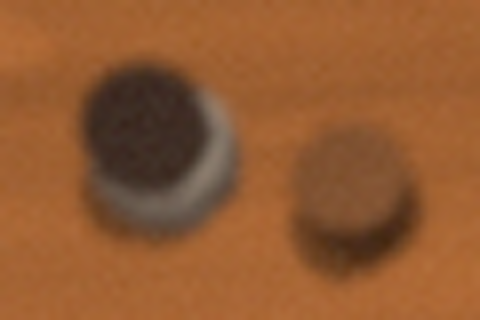

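```bash
python3 - <<'E'
from h import *
w=load("pics/w1.npz");t=load("pics/top0.npz")
A=lambda p,z:onz(w,crop(p,(215,100),6),z)
cap=A((262,55),.016);base=A((258,535),.026); d=(cap-base)[:2]
print("1",cap.round(4),base.round(4),np.linalg.norm(d),np.degrees(np.arctan2(*d[::-1])),((cap+base)/2).round(4))
L,Rr=A((150,400),.024),A((368,400),.024);print("width",np.linalg.norm(L-Rr),(L+Rr)/2)
B=lambda p,z:onz(w,crop(p,(70,200),6),z)
# bottle 2 top face corners z .028
cs=[B(p,.028) for p in [(160,165),(228,330),(435,105),(500,280)]]
for c in cs: print(c.round(4))
cap2=B((68,243),.014);base2=(cs[2]+cs[3])/2; print("2cap",cap2.round(4),"base",base2.round(4))
d=(cap2-base2)[:2];print(np.linalg.norm(d),np.degrees(np.arctan2(*d[::-1])),((cap2+base2)/2).round(4))
C=lambda p,z:onz(t,crop(p,(140,140),8),z)
print("spool",C((352,182),.06).round(4),"jar",C((148,125),.075).round(4))
E
```

```text
1 [0.5551 0.3448 0.016 ] [0.5894 0.2628 0.026 ] 0.08893024806375655 112.65788057819745 [0.5722 0.3038 0.021 ]
width 0.04143529316386406 [0.57923271 0.28692999 0.024     ]
[0.4291 0.1424 0.028 ]
[0.4508 0.1109 0.028 ]
[0.4763 0.1767 0.028 ]
[0.4995 0.1443 0.028 ]
2cap [0.4099 0.1074 0.014 ] base [0.4879 0.1605 0.028 ]
0.09439929925723149 -145.75869732660541 [0.4489 0.134  0.021 ]
spool [0.7104 0.1776 0.06  ] jar [0.7356 0.2698 0.075 ]
```

Picture w1/w1a: bottle 1 lies straight in the image, its cap end at w1 (258,109), its base edge at (258,189). Bottle 2 is at (128,233) with its cap at (88,240). Next I descend part way and take a second view for height.

drive_tool([
  {"slide":[-0.03,0.01,0.44],"delta_rot":[0,0,0],"hand":0.7},
  {"slide":[0,0,0.44],"delta_rot":[0,0,0],"hand":0.7},
  {"slide":[0,0,0.44],"delta_rot":[0,0,0],"hand":0.7},
  {"slide":[0,0,0.44],"delta_rot":[0,0,0],"hand":0.7},
  {"slide":[0,0,0.44],"delta_rot":[0,0,0],"hand":0.7},
])

```text
time_s: 2.7
eef_pos: [0.5837, 0.2769, 0.0907]
eef_rot: [0.0, 0.551, 0.834, 0.0]
wrist_force: [0.1, -0.7, 0.2]
opening: 0.695
```

```bash
python3 shot.py wrist w2
```

```text
2.75 [0.5817 0.2762 0.0872] [[-0.392, 0.92, -0.005], [0.92, 0.392, -0.001], [0.001, -0.005, -1.0]] F [-1.7  -0.9  -2.69] open 0.695 q [ 0.26  0.49  1.52 -0.    1.14 -0.14]
```

View pics/w2.png

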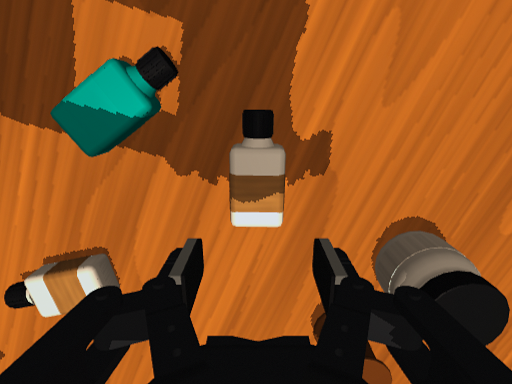

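```bash
python3 - <<'E'
from h import *
w=load("pics/w1.npz");v=load("pics/w2.npz")
for n,a,b in [("base edge",(257.6,188.8),(257,226.5)),("cap end",(258.2,108.7),(257.5,110)),("labelL low",crop((152,467),(215,100),6),(231,211.5)),("labelR low",crop((365,467),(215,100),6),(284,211.5))]:
    print(n,tri([(w,a),(v,b)]), "v@.026",onz(v,b,.026).round(4))
for c in (w,v): print((-c["R"].T@c["t"]).round(4))
E
```

```text
base edge (array([0.59000037, 0.26154895, 0.02175012]), [0.0001, 0.0001]) v@.026 [0.5893 0.2634 0.026 ]
cap end (array([0.55445963, 0.34614966, 0.07917868]), [0.0001, 0.0001]) v@.026 [0.5551 0.3448 0.026 ]
labelL low (array([0.56552828, 0.26769164, 0.02741805]), [0.0002, 0.0002]) v@.026 [0.5658 0.2671 0.026 ]
labelR low (array([0.60247638, 0.28428485, 0.02972801]), [0.0003, 0.0003]) v@.026 [0.6036 0.2833 0.026 ]
[0.5515 0.3517 0.3431]
[0.553  0.3501 0.2323]
```

Picture w2: bottle 1 has its cap end at (257,110) and base edge at (257,226), with the top at about 27 mm high, which agrees with the text. It is centred between the fingers, so I descend and grip.

drive_tool([
  {"slide":[0,0,0.5],"delta_rot":[0,0,0],"hand":0.7},
  {"slide":[0,0,0.5],"delta_rot":[0,0,0],"hand":0.7},
  {"slide":[0,0,0.5],"delta_rot":[0,0,0],"hand":0.7},
  {"slide":[0,0,0.27],"delta_rot":[0,0,0],"hand":0.7},
  {"slide":[0,0,0],"delta_rot":[0,0,0],"hand":0.7},
])

```text
time_s: 3.38
eef_pos: [0.5831, 0.2766, 0.0021]
eef_rot: [-0.001, 0.552, 0.834, -0.001]
wrist_force: [0.8, -0.4, -0.1]
opening: 0.699
```

drive_tool([
  {"slide":[0,0,0],"delta_rot":[0,0,0],"hand":0.4},
  {"slide":[0,0,0],"delta_rot":[0,0,0],"hand":0.4},
  {"slide":[0,0,0],"delta_rot":[0,0,0],"hand":0.4},
  {"slide":[0,0,0],"delta_rot":[0,0,0],"hand":0.3},
  {"slide":[0,0,0],"delta_rot":[0,0,0],"hand":0.3},
])

```text
time_s: 4.0
eef_pos: [0.585, 0.277, 0.0044]
eef_rot: [0.001, 0.552, 0.834, 0.001]
wrist_force: [-0.0, 0.4, 6.7]
opening: 0.478
```

```bash
python3 shot.py wrist w3
```

```text
4.05 [0.585  0.277  0.0043] [[-0.391, 0.92, 0.003], [0.92, 0.391, 0.001], [-0.0, 0.003, -1.0]] F [-0.99 -0.4   5.61] open 0.482 q [ 0.26  0.61  1.54  0.    1.   -0.14]
```

View pics/w3.png

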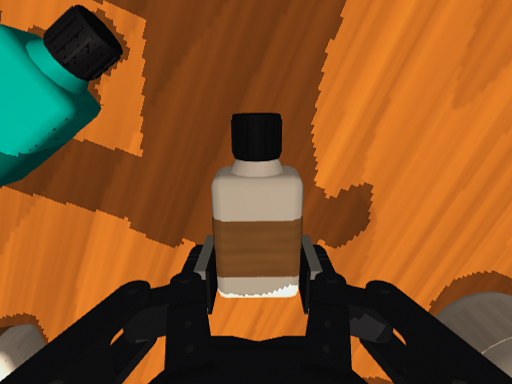

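Picture w3: bottle 1 sits between the pads with its cap at (257,130) and base edge at (258,297). The opening of 0.48 is 41 mm, so it is gripped. Now I lift and turn.

drive_tool([
  {"slide":[0,0,-0.6],"delta_rot":[0,0,0],"hand":0.3},
  {"slide":[0,0,-0.9],"delta_rot":[0,0,0],"hand":0.3},
  {"slide":[0,0,-0.9],"delta_rot":[0,0,0.05],"hand":0.3},
  {"slide":[0,0,-0.9],"delta_rot":[0,0,0.05],"hand":0.3},
  {"slide":[0,0,-0.9],"delta_rot":[0,0,0.05],"hand":0.3},
])

```text
time_s: 4.68
eef_pos: [0.5833, 0.2765, 0.2141]
eef_rot: [-0.0, 0.733, 0.68, -0.0]
wrist_force: [0.2, 0.6, -1.0]
opening: 0.48
```

```bash
python3 - <<'E'
from h import *
from bench import ctrl
o=ctrl.get_obs(); print(o["eef_pos"],o["opening"])
# commanded pose est
plan(np.array([.584,.277,.2125]),Rtool(np.radians(113-27)),np.array([.40,-.085,.30]),Rtool(0),10)
E
```

```text
[0.58328979 0.27654904 0.21408797] 0.4795331980893522
slide [-0.748, -0.317, -0.175] rot [0.0, 0.0, 0.0478]
slide [-0.787, -0.201, -0.175] rot [0.0, 0.0, 0.0478]
slide [-0.808, -0.081, -0.175] rot [0.0, 0.0, 0.0478]
slide [-0.811, 0.04, -0.175] rot [0.0, 0.0, 0.0478]
slide [-0.796, 0.161, -0.175] rot [0.0, 0.0, 0.0478]
slide [-0.763, 0.279, -0.175] rot [0.0, 0.0, 0.0478]
slide [-0.713, 0.389, -0.175] rot [0.0, 0.0, 0.0478]
slide [-0.646, 0.492, -0.175] rot [0.0, 0.0, 0.0478]
slide [-0.566, 0.583, -0.175] rot [0.0, 0.0, 0.0478]
slide [-0.472, 0.661, -0.175] rot [0.0, 0.0, 0.0478]
```

drive_tool([
  {"slide":[-0.75,-0.32,-0.17],"delta_rot":[0,0,0.048],"hand":0.3},
  {"slide":[-0.79,-0.2,-0.17],"delta_rot":[0,0,0.048],"hand":0.3},
  {"slide":[-0.81,-0.08,-0.17],"delta_rot":[0,0,0.048],"hand":0.3},
  {"slide":[-0.81,0.04,-0.17],"delta_rot":[0,0,0.048],"hand":0.3},
  {"slide":[-0.8,0.16,-0.17],"delta_rot":[0,0,0.048],"hand":0.3},
])

```text
time_s: 5.3
eef_pos: [0.4903, 0.0943, 0.2554]
eef_rot: [0.0, 0.932, 0.363, -0.0]
wrist_force: [0.1, -1.4, -0.1]
opening: 0.481
```

drive_tool([
  {"slide":[-0.76,0.28,-0.17],"delta_rot":[0,0,0.048],"hand":0.3},
  {"slide":[-0.71,0.39,-0.17],"delta_rot":[0,0,0.048],"hand":0.3},
  {"slide":[-0.65,0.49,-0.17],"delta_rot":[0,0,0.048],"hand":0.3},
  {"slide":[-0.57,0.58,-0.17],"delta_rot":[0,0,0.048],"hand":0.3},
  {"slide":[-0.47,0.66,-0.17],"delta_rot":[0,0,0.048],"hand":0.3},
])

```text
time_s: 5.92
eef_pos: [0.3975, -0.0859, 0.298]
eef_rot: [0.0, 1.0, -0.005, 0.0]
wrist_force: [1.4, -0.8, -0.0]
opening: 0.478
```

drive_tool([
  {"slide":[0,0,0],"delta_rot":[0,0,0],"hand":0.3},
  {"slide":[0,0,0],"delta_rot":[0,0,0],"hand":0.3},
  {"slide":[0,0,0],"delta_rot":[0,0,0],"hand":0.3},
  {"slide":[0,0,0],"delta_rot":[0,0,0],"hand":0.3},
  {"slide":[0,0,0],"delta_rot":[0,0,0],"hand":0.3},
])

```text
time_s: 6.55
eef_pos: [0.3987, -0.0846, 0.2976]
eef_rot: [-0.0, 1.0, -0.002, -0.0]
wrist_force: [0.2, 1.4, -0.8]
opening: 0.479
```

```bash
python3 shot.py wrist w4
```

```text
6.6 [ 0.3986 -0.0847  0.2977] [[1.0, -0.005, -0.0], [-0.005, -1.0, 0.0], [-0.0, -0.0, -1.0]] F [ 1.11 -0.37 -0.61] open 0.48 q [-0.5  -0.27  1.91  0.    1.51  1.07]
```

View pics/w4.png

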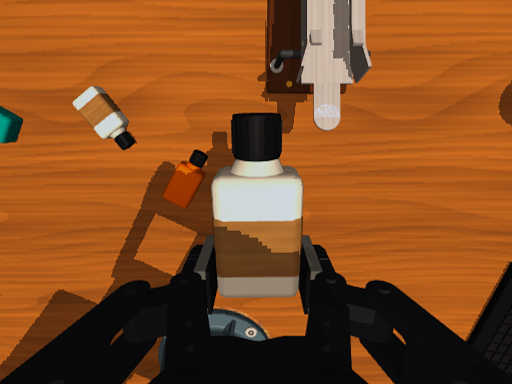

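```bash
python3 - <<'E'
import cv2
t=cv2.imread("pics/w4.png")
cv2.imwrite("pics/w4a.png",cv2.resize(t[0:135,260:385],None,fx=4.4,fy=4.4,interpolation=cv2.INTER_CUBIC))
E
```

```text
(no output)
```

View pics/w4a.png

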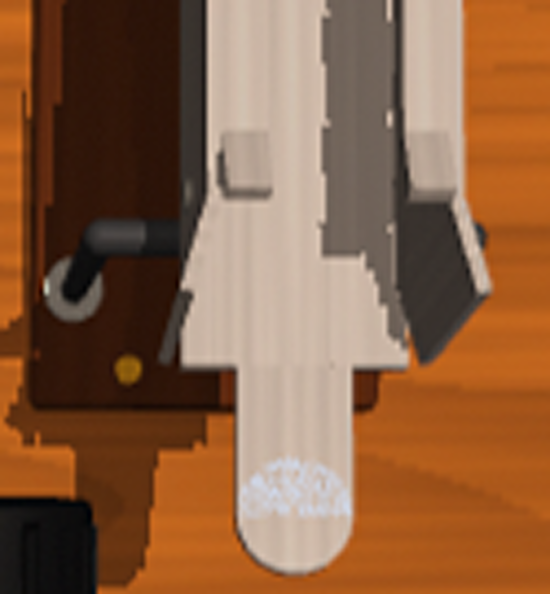

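drive_tool([
  {"slide":[0.4,0,0],"delta_rot":[0,0,0],"hand":0.3},
  {"slide":[0.4,0,0],"delta_rot":[0,-0.0278,0],"hand":0.3},
  {"slide":[0,0,0],"delta_rot":[0,-0.0278,0],"hand":0.3},
  {"slide":[0,0,0],"delta_rot":[0,-0.0278,0],"hand":0.3},
  {"slide":[0,0,0],"delta_rot":[0,-0.0278,0],"hand":0.3},
])

```text
time_s: 7.22
eef_pos: [0.4389, -0.0852, 0.2978]
eef_rot: [-0.0, 0.985, -0.003, -0.175]
wrist_force: [0.6, -0.1, -0.2]
opening: 0.478
```

drive_tool([
  {"slide":[0,0,0],"delta_rot":[0,0,0],"hand":0.3},
  {"slide":[0,0,0],"delta_rot":[0,0,0],"hand":0.3},
  {"slide":[0,0,0],"delta_rot":[0,0,0],"hand":0.3},
  {"slide":[0,0,0],"delta_rot":[0,0,0],"hand":0.3},
  {"slide":[0,0,0],"delta_rot":[0,0,0],"hand":0.3},
])

```text
time_s: 7.85
eef_pos: [0.4384, -0.0854, 0.2981]
eef_rot: [-0.0, 0.985, -0.003, -0.173]
wrist_force: [0.7, -0.3, -0.6]
opening: 0.475
```

```bash
python3 shot.py wrist w5;  python3 - <<'E'
import cv2
t=cv2.imread("pics/w5.png")
cv2.imwrite("pics/w5a.png",cv2.resize(t[0:180,240:440],None,fx=3.3,fy=3.3,interpolation=cv2.INTER_CUBIC))
E
```

```text
7.9 [ 0.4385 -0.0854  0.298 ] [[0.94, -0.006, -0.342], [-0.006, -1.0, 0.002], [-0.342, 0.0, -0.94]] F [-0.33 -0.2  -1.48] open 0.477 q [-0.37  0.1   1.6  -0.12  1.77  1.2 ]
```

View pics/w5.png

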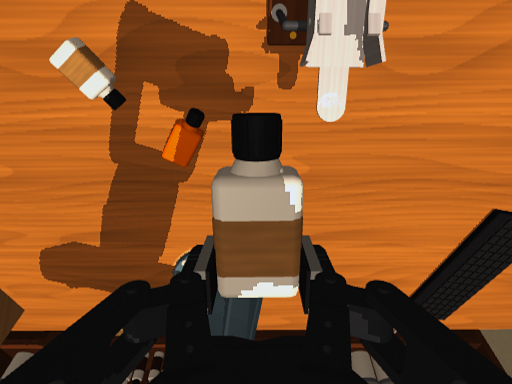

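View pics/w5a.png

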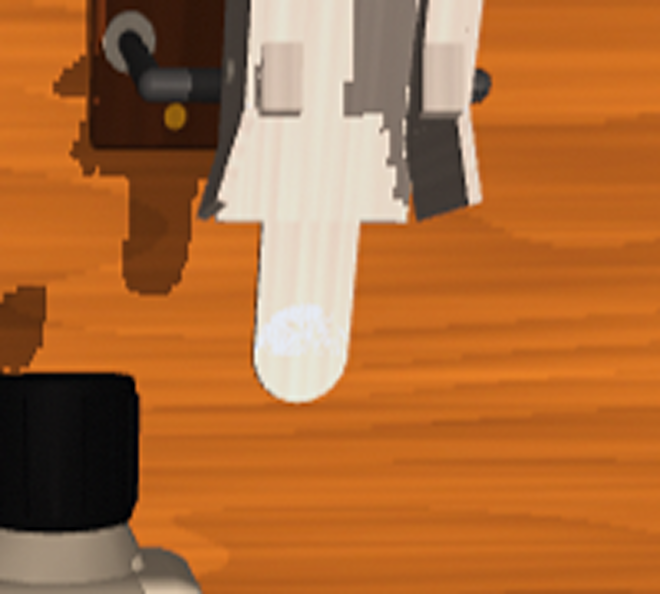

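```bash
cat > fit.py <<'E'
from h import *
from scipy.optimize import least_squares
a=load("pics/w4.npz");b=load("pics/w5.npz")
W4=lambda p:crop(p,(260,0),4.4); W5=lambda p:crop(p,(240,0),3.3)
pts=[(-67,0,0),(-20,13,0),(-20,-13,0),(-20,28,0),(-20,-28,0)]
p4=[(295,575),(237,367),(353,367),(181,367),(409,367)]
p5=[(299,402),(262,221),(360,222),(219,220),(407,222)]
def lane(v):
    R=Ro.from_euler("ZY",[v[3],v[4]]).as_matrix(); return R,v[:3]
def res(v,sl=None):
    R,t=lane(v); r=[]
    for P,u,w in zip(pts,p4,p5):
        X=R@(np.array(P)/1000)+t
        r+=list(proj(a,X)-W4(u))+list(proj(b,X)-W5(w))
    return np.array(r)
s0=np.radians(20)
f=least_squares(lambda q:res([*q,s0]),[.513,-.156,.131,0])
print(f.x.round(4),np.degrees(f.x[3]),"rms px",np.sqrt(np.mean(f.fun**2)));print(f.fun.reshape(-1,4).round(1))
g=least_squares(res,[.513,-.156,.131,0,s0]);print("free slope",g.x.round(4),np.degrees(g.x[3:]),np.sqrt(np.mean(g.fun**2)))
for P,u,w in zip(pts,p4,p5): print(P,tri([(a,W4(u)),(b,W5(w))]))
np.save("lane.npy",np.array([*f.x,s0]))
E
python3 fit.py
```

```text
[ 0.5122 -0.1535  0.1264 -0.0141] -0.8064507604940092 rms px 1.169425732995021
[[ 0.1 -0.2 -0.5 -0.9]
 [ 0.4  0.5  0.6 -0.3]
 [-0.1  0.8 -0.1 -0.4]
 [-1.9  0.4 -3.1 -0.1]
 [ 2.1  0.9  2.4 -0.2]]
free slope [ 0.5121 -0.1535  0.1261 -0.0158  0.3652] [-0.90605442 20.92632389] 1.1674551482214661
(-67, 0, 0) (array([ 0.44933755, -0.15226776,  0.15163116]), [0.0003, 0.0003])
(-20, 13, 0) (array([ 0.49394602, -0.13930338,  0.13562784]), [0.0001, 0.0001])
(-20, -13, 0) (array([ 0.49378017, -0.1653239 ,  0.13662917]), [0.0, 0.0])
(-20, 28, 0) (array([ 0.49407767, -0.12729307,  0.13489208]), [0.0004, 0.0004])
(-20, -28, 0) (array([ 0.49371988, -0.17790803,  0.13669599]), [0.0, 0.0])
```

```bash
sed -i 's/(-20,28,0),(-20,-28,0)/(-20,25.3,0),(-20,-25.3,0)/' fit.py; python3 fit.py; cat >> h.py <<'E'
O=np.array([.5122,-.1524,.129]); s,c_=np.sin(np.radians(20)),np.cos(np.radians(20))
RL=np.array([[c_,0,s],[0,1,0],[-s,0,c_]])   # lane axes as columns
RT=np.stack([RL[:,0],-RL[:,1],-RL[:,2]],1)  # tool in lane, tool x=+lane x
def L(x,y,z): return O+RL@np.array([x,y,z])/1000
def toL(p): return (RL.T@(np.asarray(p)-O)*1000).round(1)
E
python3 - <<'E'
from h import *
from bench import ctrl
o=ctrl.get_obs(); R=q2R(o["eef_rot"]); p=o["eef_pos"]
print(toL(p),(L(-80.5,0,34.4)).round(4))
print((R.T@RT).round(3), Ro.from_matrix(R.T@RT).as_rotvec()/np.pi)
plan(p,R,L(-80.5,0,34.4),RT,5)
E
```

```text
[ 0.5127 -0.1526  0.1295 -0.0092] -0.5284413116899984 rms px 0.27051273308524637
[[ 0.3 -0.3 -0.4 -0.1]
 [ 0.2 -0.1  0.4  0.1]
 [ 0.   0.   0.1 -0.1]
 [ 0.5 -0.2 -0.5  0.4]
 [-0.3  0.1 -0.3 -0. ]]
free slope [ 0.5128 -0.1526  0.1297 -0.008   0.3384] [-0.45921129 19.39040318] 0.26745394160531094
(-67, 0, 0) (array([ 0.44933755, -0.15226776,  0.15163116]), [0.0003, 0.0003])
(-20, 13, 0) (array([ 0.49394602, -0.13930338,  0.13562784]), [0.0001, 0.0001])
(-20, -13, 0) (array([ 0.49378017, -0.1653239 ,  0.13662917]), [0.0, 0.0])
(-20, 25.3, 0) (array([ 0.49407767, -0.12729307,  0.13489208]), [0.0004, 0.0004])
(-20, -25.3, 0) (array([ 0.49371988, -0.17790803,  0.13669599]), [0.0, 0.0])
[-127.1   67.   133.6] [ 0.4483 -0.1524  0.1889]
[[ 1.     0.006 -0.   ]
 [-0.006  1.     0.002]
 [ 0.    -0.002  1.   ]] [-0.00064572 -0.00012539 -0.00192947]
slide [0.188, 0.268, 0.396] rot [-0.0001, -0.0, -0.0004]
slide [0.188, 0.268, 0.396] rot [-0.0001, -0.0, -0.0004]
slide [0.187, 0.268, 0.397] rot [-0.0001, -0.0, -0.0004]
slide [0.187, 0.268, 0.397] rot [-0.0001, -0.0, -0.0004]
slide [0.187, 0.268, 0.397] rot [-0.0001, -0.0, -0.0004]
```

Pictures w4 and w5: tongue tip at w4 (327,131), mouth floor edge at w4 row 83, and in w5 the tip is at (331,122). The fit error is 0.3 px, giving the lane origin at (0.513,-0.1526,0.1295) with yaw -0.5°, and the text says z 131 mm.

drive_tool([
  {"slide":[0.25,0.45,0.05],"delta_rot":[0,0,0],"hand":0.3},
  {"slide":[0.25,0.45,0.2],"delta_rot":[0,0,0],"hand":0.3},
  {"slide":[0.25,0.44,0.55],"delta_rot":[0,0,0],"hand":0.3},
  {"slide":[0.19,0,0.6],"delta_rot":[0,0,0],"hand":0.3},
  {"slide":[0,0,0.58],"delta_rot":[0,0,0],"hand":0.3},
])

```text
time_s: 8.52
eef_pos: [0.4485, -0.1538, 0.1868]
eef_rot: [-0.001, 0.985, -0.004, -0.174]
wrist_force: [-0.2, -0.7, -1.3]
opening: 0.478
```

```bash
python3 shot.py wrist w6;  python3 shot.py scene s6; python3 - <<'E'
import cv2
t=cv2.imread("pics/s6.png")
cv2.imwrite("pics/s6a.png",cv2.resize(t[80:230,180:320],None,fx=4,fy=4,interpolation=cv2.INTER_CUBIC))
from h import *
from bench import ctrl
print(toL(ctrl.get_obs()["eef_pos"]))
E
```

```text
8.575 [ 0.4455 -0.1525  0.1834] [[0.937, -0.007, -0.348], [-0.006, -1.0, 0.005], [-0.348, -0.003, -0.937]] F [-1.35  1.12 -4.17] open 0.477 q [-0.48  0.25  1.66 -0.16  1.55  1.13]
8.625 [ 0.446  -0.1524  0.1853] [[0.937, -0.007, -0.348], [-0.006, -1.0, 0.005], [-0.348, -0.003, -0.937]] F [-0.19  0.48 -0.6 ] open 0.476 q [-0.48  0.25  1.66 -0.16  1.55  1.13]
[-81.4   0.   30.3]
```

View pics/w6.png

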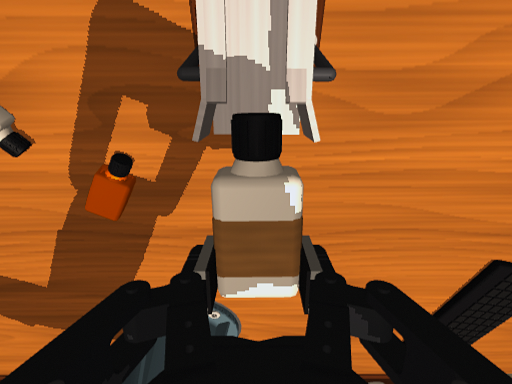

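View pics/s6a.png

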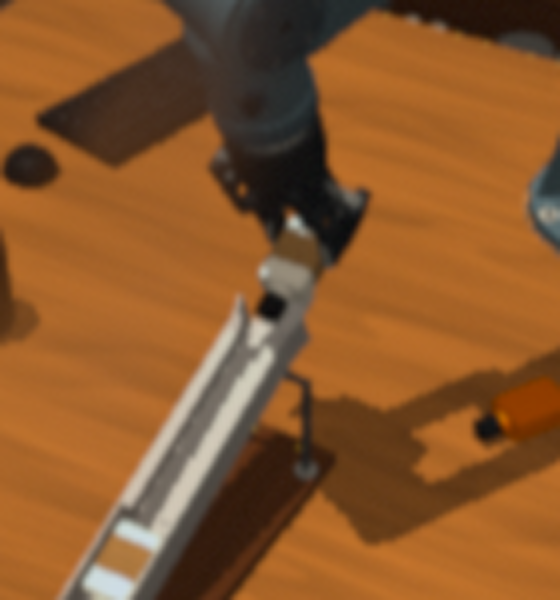

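Picture w6: the cap at (257,136) is centred between the flare wall tips at (195,140) and (318,140), and s6 confirms this. Next I lower near the floor and then run forward.

drive_tool([
  {"slide":[0,0,0.15],"delta_rot":[0,0,0],"hand":0.3},
  {"slide":[0,0,0.15],"delta_rot":[0,0,0],"hand":0.3},
  {"slide":[0,0,0.1],"delta_rot":[0,0,0],"hand":0.3},
  {"slide":[0,0,0],"delta_rot":[0,0,0],"hand":0.3},
  {"slide":[0,0,0],"delta_rot":[0,0,0],"hand":0.3},
])

```text
time_s: 9.25
eef_pos: [0.4418, -0.1524, 0.1702]
eef_rot: [-0.0, 0.985, -0.003, -0.173]
wrist_force: [-0.0, 0.1, -1.1]
opening: 0.477
```

```bash
python3 shot.py wrist w7; python3 - <<'E'
from h import *
from bench import ctrl
o=ctrl.get_obs();print(toL(o["eef_pos"]),Ro.from_matrix(RT.T@q2R(o["eef_rot"])).as_rotvec(degrees=True))
E
```

```text
9.3 [ 0.4418 -0.1524  0.1703] [[0.94, -0.006, -0.342], [-0.006, -1.0, 0.002], [-0.342, 0.0, -0.94]] F [-0.13  0.56 -1.01] open 0.482 q [-0.48  0.26  1.69 -0.16  1.51  1.13]
[-80.2  -0.   14.7] [0.10068106 0.024561   0.33516614]
```

drive_tool([
  {"slide":[0,0,0.1],"delta_rot":[0,0,0],"hand":0.3},
  {"slide":[0.2,0,0],"delta_rot":[0,0,0],"hand":0.3},
  {"slide":[0.2,0,0],"delta_rot":[0,0,0],"hand":0.3},
  {"slide":[0.2,0,0],"delta_rot":[0,0,0],"hand":0.3},
  {"slide":[0,0,0],"delta_rot":[0,0,0],"hand":0.3},
])

```text
time_s: 9.93
eef_pos: [0.4686, -0.1525, 0.1544]
eef_rot: [-0.001, 0.985, -0.003, -0.174]
wrist_force: [0.0, 0.6, -1.8]
opening: 0.478
```

drive_tool([
  {"slide":[0,0,0.04],"delta_rot":[0,0,0],"hand":0.3},
  {"slide":[0,0,0.02],"delta_rot":[0,0,0],"hand":0.3},
  {"slide":[0,0,0],"delta_rot":[0,0,0],"hand":0.3},
  {"slide":[0,0,0],"delta_rot":[0,0,0],"hand":0.3},
  {"slide":[0,0,0],"delta_rot":[0,0,0],"hand":0.3},
])

```text
time_s: 10.55
eef_pos: [0.4671, -0.1526, 0.1524]
eef_rot: [-0.0, 0.985, -0.003, -0.174]
wrist_force: [-0.2, 1.3, 2.1]
opening: 0.477
```

```bash
python3 shot.py wrist w8; python3 - <<'E'
from h import *
from bench import ctrl
o=ctrl.get_obs();print(toL(o["eef_pos"]),Ro.from_matrix(RT.T@q2R(o["eef_rot"])).as_rotvec(degrees=True))
E
```

```text
10.6 [ 0.4671 -0.1526  0.1524] [[0.94, -0.006, -0.342], [-0.006, -1.0, 0.002], [-0.342, 0.0, -0.94]] F [-0.89  0.16  1.56] open 0.477 q [-0.46  0.33  1.63 -0.15  1.5   1.15]
[-50.4  -0.2   6.5] [ 1.10839906e-01 -7.61396991e-05  3.44468296e-01]
```

View pics/w8.png

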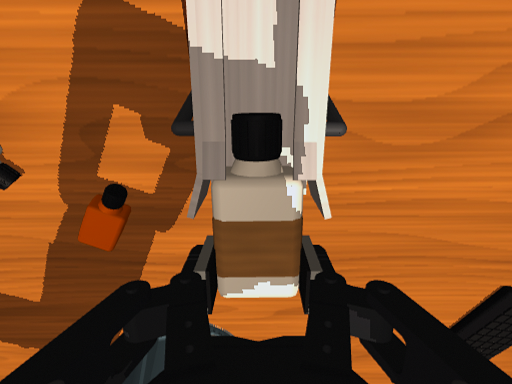

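Picture w8: the cap at (257,136) is between the lip starts at (213,160) and (307,160), the body lies between the flare walls, and the force reading shows light floor contact of about 2 N. I release.

drive_tool([
  {"slide":[0,0,0],"delta_rot":[0,0,0],"hand":0.65},
  {"slide":[0,0,0],"delta_rot":[0,0,0],"hand":0.65},
  {"slide":[0,0,0],"delta_rot":[0,0,0],"hand":0.65},
  {"slide":[0,0,0],"delta_rot":[0,0,0],"hand":0.65},
  {"slide":[0,0,0],"delta_rot":[0,0,0],"hand":0.65},
])

```text
time_s: 11.22
eef_pos: [0.467, -0.1525, 0.1521]
eef_rot: [-0.001, 0.985, -0.003, -0.174]
wrist_force: [0.9, -0.0, 0.1]
opening: 0.652
```

```bash
python3 shot.py wrist w9; python3 shot.py scene s9; python3 - <<'E'
import cv2
t=cv2.imread("pics/s9.png")
cv2.imwrite("pics/s9a.png",cv2.resize(t[80:260,180:320],None,fx=4,fy=3.3,interpolation=cv2.INTER_CUBIC))
E
```

```text
11.275 [ 0.467  -0.1525  0.1521] [[0.94, -0.006, -0.342], [-0.006, -1.0, 0.002], [-0.342, 0.0, -0.94]] F [0.25 0.26 0.61] open 0.651 q [-0.46  0.33  1.63 -0.15  1.49  1.15]
11.325 [ 0.467  -0.1525  0.1521] [[0.94, -0.006, -0.342], [-0.006, -1.0, 0.002], [-0.342, 0.0, -0.94]] F [-0.06 -0.8   0.44] open 0.648 q [-0.46  0.33  1.63 -0.15  1.49  1.15]
```

View pics/w9.png

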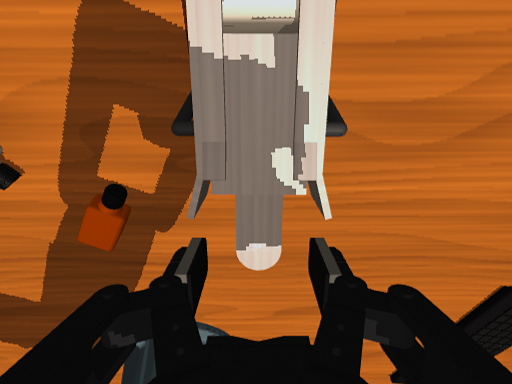

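View pics/s9a.png

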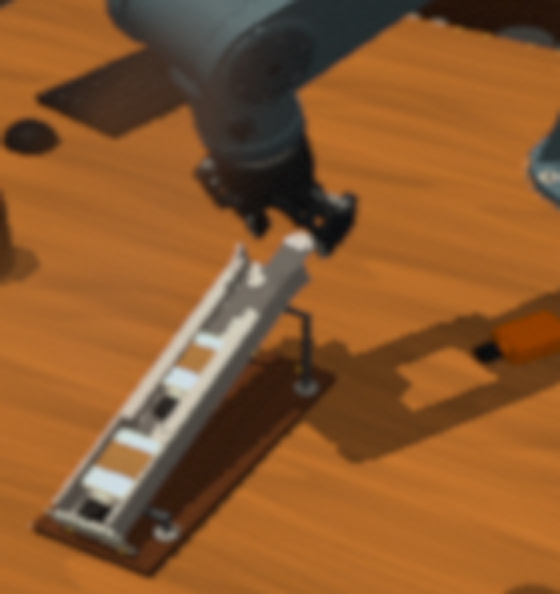

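Picture w9: the bottle has slid away; its base edge is at w9 (260,33) and the tongue is empty. s9a shows two bottles in the channel. Next I lift off, untilt and go to bottle 2.

drive_tool([
  {"slide":[-0.1,0,-0.4],"delta_rot":[0,0,0],"hand":0.7},
  {"slide":[0,0,-0.8],"delta_rot":[0,0,0],"hand":0.7},
  {"slide":[0,0,-0.8],"delta_rot":[0,0,0],"hand":0.7},
  {"slide":[0,0,0],"delta_rot":[0,0.0556,0],"hand":0.7},
  {"slide":[0,0,0],"delta_rot":[0,0.0556,0],"hand":0.7},
])

```text
time_s: 11.95
eef_pos: [0.4978, -0.153, 0.2485]
eef_rot: [0.001, 1.0, -0.003, 0.003]
wrist_force: [-0.4, -0.1, -0.2]
opening: 0.699
```

```bash
python3 shot.py wrist w10; cat >> h.py <<'E'
def planturn(p0,R0,p1,deg,n):
    """n rows, turn deg about tool z in all"""
    R=R0.copy()
    for k in range(n):
        print("slide",(R.T@((p1-p0)/n)/0.05).round(2).tolist(),"rz",round(deg/n/180,4)); R=R@Ro.from_rotvec([0,0,np.radians(deg/n)]).as_matrix()
    print(R[:,0])
E
python3 - <<'E'
from h import *
from bench import ctrl
o=ctrl.get_obs(); p,R=o["eef_pos"],q2R(o["eef_rot"]);print(toL(p))
a=load("pics/w4.npz");b=load("pics/w5.npz");w=load("pics/w1.npz")
# bottle2 cap centre rough, from w1,w4
planturn(p,R,np.array([.473,.150,.21]),-210,20)
E
```

```text
12.0 [ 0.4945 -0.1516  0.2473] [[1.0, -0.006, 0.009], [-0.006, -1.0, -0.0], [0.009, 0.0, -1.0]] F [-0.07  0.81 -0.69] open 0.702 q [-0.53  0.03  1.74  0.    1.36  1.05]
[-57.1   0.8 105.2]
slide [-0.02, -0.3, 0.04] rz -0.0583
slide [0.03, -0.3, 0.04] rz -0.0583
slide [0.09, -0.29, 0.04] rz -0.0583
slide [0.14, -0.27, 0.04] rz -0.0583
slide [0.18, -0.24, 0.04] rz -0.0583
slide [0.22, -0.2, 0.04] rz -0.0583
slide [0.26, -0.16, 0.04] rz -0.0583
slide [0.28, -0.11, 0.04] rz -0.0583
slide [0.3, -0.06, 0.04] rz -0.0583
slide [0.3, 0.0, 0.04] rz -0.0583
slide [0.3, 0.06, 0.04] rz -0.0583
slide [0.28, 0.11, 0.04] rz -0.0583
slide [0.26, 0.16, 0.04] rz -0.0583
slide [0.22, 0.2, 0.04] rz -0.0583
slide [0.18, 0.24, 0.04] rz -0.0583
slide [0.14, 0.27, 0.04] rz -0.0583
slide [0.09, 0.29, 0.04] rz -0.0583
slide [0.03, 0.3, 0.04] rz -0.0583
slide [-0.02, 0.3, 0.04] rz -0.0583
slide [-0.08, 0.29, 0.04] rz -0.0583
[-0.8688867  -0.49494845 -0.00786997]
```

View pics/w10.png

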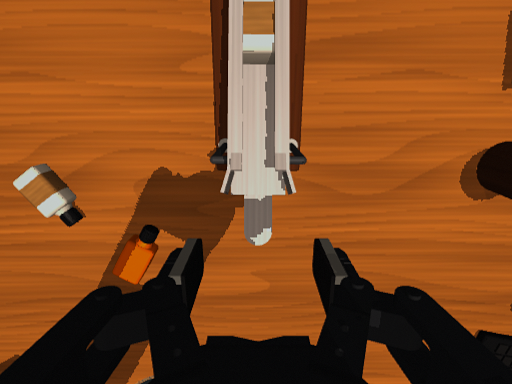

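drive_tool([
  {"slide":[-0.02,-0.3,0.04],"delta_rot":[0,0,-0.0583],"hand":0.7},
  {"slide":[0.03,-0.3,0.04],"delta_rot":[0,0,-0.0583],"hand":0.7},
  {"slide":[0.09,-0.29,0.04],"delta_rot":[0,0,-0.0583],"hand":0.7},
  {"slide":[0.14,-0.27,0.04],"delta_rot":[0,0,-0.0583],"hand":0.7},
  {"slide":[0.18,-0.24,0.04],"delta_rot":[0,0,-0.0583],"hand":0.7},
])

```text
time_s: 12.62
eef_pos: [0.4912, -0.0769, 0.2378]
eef_rot: [-0.0, 0.897, 0.442, -0.001]
wrist_force: [-0.5, 0.2, 0.0]
opening: 0.697
```

drive_tool([
  {"slide":[0.22,-0.2,0.04],"delta_rot":[0,0,-0.0583],"hand":0.7},
  {"slide":[0.26,-0.16,0.04],"delta_rot":[0,0,-0.0583],"hand":0.7},
  {"slide":[0.28,-0.11,0.04],"delta_rot":[0,0,-0.0583],"hand":0.7},
  {"slide":[0.3,-0.06,0.04],"delta_rot":[0,0,-0.0583],"hand":0.7},
  {"slide":[0.3,0,0.04],"delta_rot":[0,0,-0.0583],"hand":0.7},
])

```text
time_s: 13.25
eef_pos: [0.4854, -0.0017, 0.2278]
eef_rot: [-0.0, 0.609, 0.793, -0.001]
wrist_force: [-0.7, -0.4, 0.2]
opening: 0.696
```

drive_tool([
  {"slide":[0.3,0.06,0.04],"delta_rot":[0,0,-0.0583],"hand":0.7},
  {"slide":[0.28,0.11,0.04],"delta_rot":[0,0,-0.0583],"hand":0.7},
  {"slide":[0.26,0.16,0.04],"delta_rot":[0,0,-0.0583],"hand":0.7},
  {"slide":[0.22,0.2,0.04],"delta_rot":[0,0,-0.0583],"hand":0.7},
  {"slide":[0.18,0.24,0.04],"delta_rot":[0,0,-0.0583],"hand":0.7},
])

```text
time_s: 13.88
eef_pos: [0.4807, 0.0736, 0.2178]
eef_rot: [-0.001, 0.196, 0.981, -0.0]
wrist_force: [0.4, -0.3, -0.3]
opening: 0.702
```

drive_tool([
  {"slide":[0.14,0.27,0.04],"delta_rot":[0,0,-0.0583],"hand":0.7},
  {"slide":[0.09,0.29,0.04],"delta_rot":[0,0,-0.0583],"hand":0.7},
  {"slide":[0.03,0.3,0.04],"delta_rot":[0,0,-0.0583],"hand":0.7},
  {"slide":[-0.02,0.3,0.04],"delta_rot":[0,0,-0.0583],"hand":0.7},
  {"slide":[-0.08,0.29,0.04],"delta_rot":[0,0,-0.0583],"hand":0.7},
])

```text
time_s: 14.5
eef_pos: [0.475, 0.149, 0.2077]
eef_rot: [-0.001, -0.258, 0.966, -0.0]
wrist_force: [0.1, 0.3, -0.1]
opening: 0.7
```

drive_tool([
  {"slide":[0,0,0],"delta_rot":[0,0,-0.0242],"hand":0.7},
  {"slide":[0,0,0],"delta_rot":[0,0,0],"hand":0.7},
  {"slide":[0,0,0],"delta_rot":[0,0,0],"hand":0.7},
  {"slide":[0,0,0],"delta_rot":[0,0,0],"hand":0.7},
  {"slide":[0,0,0],"delta_rot":[0,0,0],"hand":0.7},
])

```text
time_s: 15.12
eef_pos: [0.4752, 0.1483, 0.2078]
eef_rot: [-0.0, -0.291, 0.957, -0.0]
wrist_force: [0.2, -0.1, -0.1]
opening: 0.7
```

```bash
python3 shot.py wrist w11;python3 - <<'E'
import cv2
t=cv2.imread("pics/w11.png")
cv2.imwrite("pics/w11a.png",cv2.resize(t[90:200,205:315],None,fx=5,fy=5,interpolation=cv2.INTER_CUBIC))
E
```

```text
15.175 [0.4751 0.1484 0.2078] [[-0.831, -0.557, -0.0], [-0.557, 0.831, -0.0], [0.0, 0.0, -1.0]] F [ 0.57 -0.37 -0.12] open 0.7 q [ 0.06  0.03  1.82 -0.    1.29 -2.1 ]
```

View pics/w11.png

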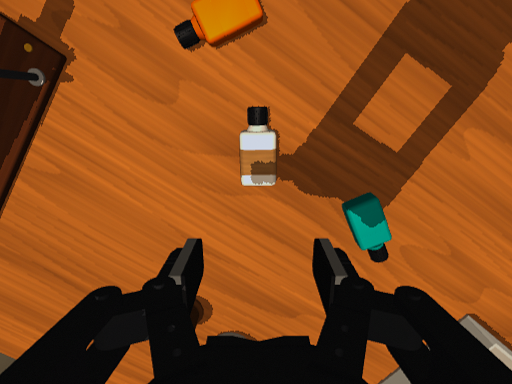

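View pics/w11a.png

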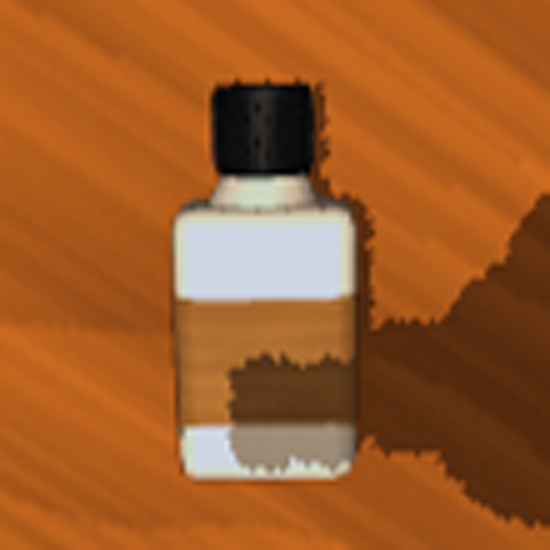

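```bash
python3 - <<'E'
from h import *
from bench import ctrl
w=load("pics/w11.npz");A=lambda p,z:onz(w,crop(p,(205,90),5),z)
cap=A((262,84),.016);base=A((268,479),.026);d=(cap-base)[:2]
print(cap,base,np.linalg.norm(d),np.degrees(np.arctan2(*d[::-1])))
w1=load("pics/w1.npz"); print("tri base", tri([(w,crop((268,479),(205,90),5)),(w1,crop((470,190),(70,200),6))]))
o=ctrl.get_obs();p,R=o["eef_pos"],q2R(o["eef_rot"])
u=d/np.linalg.norm(d); g=(base+cap)[:2]/2-u*.030
print("grasp",g,"tool delta mm",R.T@np.array([*(g-p[:2]),0])*1000,"tool heading",np.degrees(np.arctan2(R[1,0],R[0,0])), "z",p[2])
# bottle 1 in lane from w10
v=load("pics/w10.npz"); o_,dd=ray(v,(258,52)); 
for h in (0,28): 
    n=RL[:,2]; k=(L(0,0,h)-o_)@n/(dd@n); print("base edge w10 row52",toL(o_+k*dd))
E
```

```text
[0.41470836 0.10815077 0.016     ] [0.48790239 0.15891842 0.026     ] 0.0890770434741667 -145.2546845161628
tri base (array([0.48776008, 0.15934032, 0.02481615]), [0.0005, 0.0005])
grasp [0.47595618 0.15063248] tool delta mm [-1.94708070e+00  1.42325100e+00 -9.89633689e-05] tool heading -146.15748647499137 z 0.20780619971710498
base edge w10 row52 [117.   -0.8   0. ]
base edge w10 row52 [101.6  -0.7  28. ]
```

Picture w11/w11a: this is the white bottle with kraft label, its cap end at w11 (257,106) and base edge at (258,186), with turquoise at (370,225) and orange at (225,15) clear. The base edge triangulates to 25 mm high. w10 puts bottle 1's base at lane x≈102, which is where it should rest. I go down with small corrections.

drive_tool([
  {"slide":[-0.04,0.028,0.4],"delta_rot":[0,0,-0.005],"hand":0.7},
  {"slide":[0,0,0.5],"delta_rot":[0,0,0],"hand":0.7},
  {"slide":[0,0,0.5],"delta_rot":[0,0,0],"hand":0.7},
  {"slide":[0,0,0.5],"delta_rot":[0,0,0],"hand":0.7},
  {"slide":[0,0,0.5],"delta_rot":[0,0,0],"hand":0.7},
])

```text
time_s: 15.8
eef_pos: [0.4761, 0.1507, 0.0871]
eef_rot: [0.0, -0.299, 0.954, -0.0]
wrist_force: [0.9, -0.7, -0.1]
opening: 0.7
```

drive_tool([
  {"slide":[0,0,0.5],"delta_rot":[0,0,0],"hand":0.7},
  {"slide":[0,0,0.5],"delta_rot":[0,0,0],"hand":0.7},
  {"slide":[0,0,0.48],"delta_rot":[0,0,0],"hand":0.7},
  {"slide":[0,0,0.2],"delta_rot":[0,0,0],"hand":0.7},
  {"slide":[0,0,0],"delta_rot":[0,0,0],"hand":0.7},
])

```text
time_s: 16.42
eef_pos: [0.4756, 0.1507, 0.0034]
eef_rot: [-0.001, -0.299, 0.954, 0.0]
wrist_force: [-0.3, 0.3, 0.3]
opening: 0.7
```

drive_tool([
  {"slide":[0,0,0],"delta_rot":[0,0,0],"hand":0.4},
  {"slide":[0,0,0],"delta_rot":[0,0,0],"hand":0.4},
  {"slide":[0,0,0],"delta_rot":[0,0,0],"hand":0.4},
  {"slide":[0,0,0],"delta_rot":[0,0,0],"hand":0.3},
  {"slide":[0,0,0],"delta_rot":[0,0,0],"hand":0.3},
])

```text
time_s: 17.05
eef_pos: [0.4773, 0.1509, 0.005]
eef_rot: [0.001, -0.299, 0.954, -0.0]
wrist_force: [-0.7, 0.3, 6.4]
opening: 0.483
```

```bash
python3 shot.py wrist w12
```

```text
17.1 [0.4772 0.1509 0.005 ] [[-0.821, -0.57, 0.002], [-0.57, 0.821, 0.0], [-0.002, -0.001, -1.0]] F [-1.13  0.31  6.97] open 0.478 q [ 0.07  0.35  1.93 -0.    0.86 -2.11]
```

View pics/w12.png

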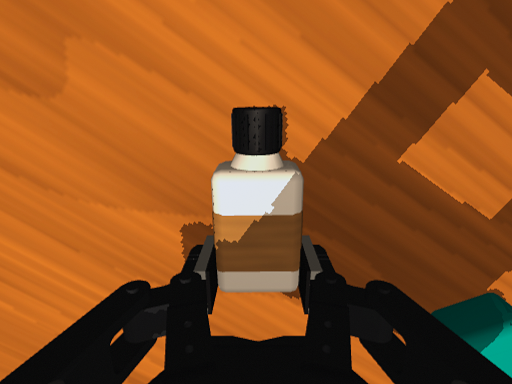

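Picture w12: bottle 2 is gripped with its cap at (257,131) and base edge at (258,291), about 2.5 mm further forward than bottle 1 was. I lift and turn back.

drive_tool([
  {"slide":[0,0,-0.6],"delta_rot":[0,0,0],"hand":0.3},
  {"slide":[0,0,-0.9],"delta_rot":[0,0,0],"hand":0.3},
  {"slide":[0,0,-0.9],"delta_rot":[0,0,0],"hand":0.3},
  {"slide":[0,0,-0.9],"delta_rot":[0,0,0.05],"hand":0.3},
  {"slide":[0,0,-0.9],"delta_rot":[0,0,0.05],"hand":0.3},
])

```text
time_s: 17.73
eef_pos: [0.4756, 0.1508, 0.2154]
eef_rot: [0.0, -0.143, 0.99, 0.0]
wrist_force: [0.4, -1.1, -0.9]
opening: 0.479
```

```bash
python3 - <<'E'
from h import *
from bench import ctrl
o=ctrl.get_obs(); p,R=o["eef_pos"],q2R(o["eef_rot"]); print(p,o["opening"])
h=np.degrees(np.arctan2(R[1,0],R[0,0]))%360; print(h,L(-83,0,65))
planturn(p,R,L(-83,0,65)+[0,0,.01],h+0.4,20)
E
```

```text
[0.47557005 0.15076376 0.21535538] 0.47872497115488605
196.48292616506697 [ 0.45643682 -0.1524      0.21846769]
slide [0.1, -0.29, -0.01] rz 0.0547
slide [0.05, -0.3, -0.01] rz 0.0547
slide [0.0, -0.3, -0.01] rz 0.0547
slide [-0.05, -0.3, -0.01] rz 0.0547
slide [-0.1, -0.29, -0.01] rz 0.0547
slide [-0.15, -0.27, -0.01] rz 0.0547
slide [-0.19, -0.24, -0.01] rz 0.0547
slide [-0.23, -0.2, -0.01] rz 0.0547
slide [-0.26, -0.16, -0.01] rz 0.0547
slide [-0.28, -0.11, -0.01] rz 0.0547
slide [-0.3, -0.06, -0.01] rz 0.0547
slide [-0.3, -0.01, -0.01] rz 0.0547
slide [-0.3, 0.04, -0.01] rz 0.0547
slide [-0.29, 0.09, -0.01] rz 0.0547
slide [-0.27, 0.14, -0.01] rz 0.0547
slide [-0.24, 0.19, -0.01] rz 0.0547
slide [-0.21, 0.22, -0.01] rz 0.0547
slide [-0.16, 0.26, -0.01] rz 0.0547
slide [-0.12, 0.28, -0.01] rz 0.0547
slide [-0.07, 0.3, -0.01] rz 0.0547
[ 9.99975617e-01 -6.98126424e-03  1.63203147e-04]
```

drive_tool([
  {"slide":[0.1,-0.29,-0.04],"delta_rot":[0,0,0.0547],"hand":0.3},
  {"slide":[0.05,-0.3,-0.04],"delta_rot":[0,0,0.0547],"hand":0.3},
  {"slide":[0,-0.3,-0.04],"delta_rot":[0,0,0.0547],"hand":0.3},
  {"slide":[-0.05,-0.3,-0.04],"delta_rot":[0,0,0.0547],"hand":0.3},
  {"slide":[-0.1,-0.29,-0.04],"delta_rot":[0,0,0.0547],"hand":0.3},
])

```text
time_s: 18.35
eef_pos: [0.4718, 0.0744, 0.2238]
eef_rot: [-0.0, 0.282, 0.959, -0.0]
wrist_force: [0.6, 0.0, -0.8]
opening: 0.474
```

drive_tool([
  {"slide":[-0.15,-0.27,-0.04],"delta_rot":[0,0,0.0547],"hand":0.3},
  {"slide":[-0.19,-0.24,-0.04],"delta_rot":[0,0,0.0547],"hand":0.3},
  {"slide":[-0.23,-0.2,-0.04],"delta_rot":[0,0,0.0547],"hand":0.3},
  {"slide":[-0.26,-0.16,-0.04],"delta_rot":[0,0,0.0547],"hand":0.3},
  {"slide":[-0.28,-0.11,-0.04],"delta_rot":[0,0,0.0547],"hand":0.3},
])

```text
time_s: 18.98
eef_pos: [0.4672, -0.0018, 0.2338]
eef_rot: [-0.0, 0.656, 0.755, -0.0]
wrist_force: [0.0, 0.2, -1.0]
opening: 0.478
```

drive_tool([
  {"slide":[-0.3,-0.06,-0.04],"delta_rot":[0,0,0.0547],"hand":0.3},
  {"slide":[-0.3,-0.01,-0.04],"delta_rot":[0,0,0.0547],"hand":0.3},
  {"slide":[-0.3,0.04,-0.04],"delta_rot":[0,0,0.0547],"hand":0.3},
  {"slide":[-0.29,0.09,-0.04],"delta_rot":[0,0,0.0547],"hand":0.3},
  {"slide":[-0.27,0.14,-0.04],"delta_rot":[0,0,0.0547],"hand":0.3},
])

```text
time_s: 19.6
eef_pos: [0.4624, -0.0774, 0.2438]
eef_rot: [-0.0, 0.911, 0.413, -0.0]
wrist_force: [-1.1, 0.5, -0.2]
opening: 0.481
```

drive_tool([
  {"slide":[-0.24,0.19,-0.04],"delta_rot":[0,0,0.0547],"hand":0.3},
  {"slide":[-0.21,0.22,-0.04],"delta_rot":[0,0,0.0547],"hand":0.3},
  {"slide":[-0.16,0.26,-0.04],"delta_rot":[0,0,0.0547],"hand":0.3},
  {"slide":[-0.12,0.28,-0.04],"delta_rot":[0,0,0.0547],"hand":0.3},
  {"slide":[-0.07,0.3,-0.04],"delta_rot":[0,0,0.0547],"hand":0.3},
])

```text
time_s: 20.23
eef_pos: [0.4581, -0.1536, 0.2538]
eef_rot: [-0.0, 1.0, -0.004, -0.0]
wrist_force: [-0.7, 0.4, -0.8]
opening: 0.479
```

drive_tool([
  {"slide":[0,0,0],"delta_rot":[0,-0.0278,0],"hand":0.3},
  {"slide":[0,0,0],"delta_rot":[0,-0.0278,0],"hand":0.3},
  {"slide":[0,0,0],"delta_rot":[0,-0.0278,0],"hand":0.3},
  {"slide":[0,0,0],"delta_rot":[0,-0.0278,0],"hand":0.3},
  {"slide":[0,0,0],"delta_rot":[0,0,0],"hand":0.3},
])

```text
time_s: 20.85
eef_pos: [0.4588, -0.153, 0.2527]
eef_rot: [-0.001, 0.985, -0.001, -0.174]
wrist_force: [0.5, -0.2, 0.1]
opening: 0.479
```

```bash
python3 shot.py wrist w13; python3 - <<'E'
from h import *
from bench import ctrl
o=ctrl.get_obs();p,R=o["eef_pos"],q2R(o["eef_rot"]);print(toL(p),Ro.from_matrix(RT.T@R).as_rotvec(degrees=True), R.T@(L(-83,0,30)-p)/.05)
E
```

```text
20.9 [ 0.4585 -0.1531  0.2531] [[0.94, -0.002, -0.342], [-0.001, -1.0, 0.001], [-0.342, -0.001, -0.94]] F [-0.22 -0.63 -1.4 ] open 0.477 q [-0.47  0.21  1.57 -0.15  1.68  1.11]
[-92.9  -0.7  98.2] [ 0.07539665 -0.00601321  0.08389014] [ 0.19760837 -0.01161328  1.36480448]
```

View pics/w13.png

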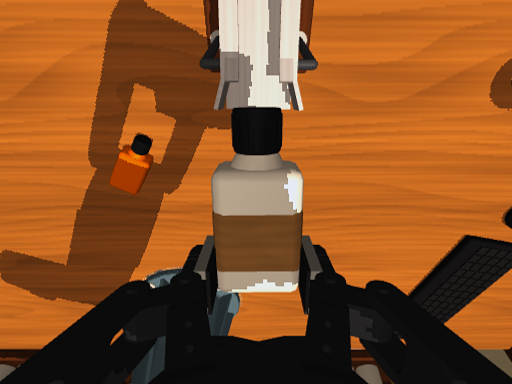

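Picture w13: bottle 2's cap at (257,131) is in line with the mouth, whose flare tips are at (216,108) and (302,108). I lower to about 4 mm above the floor.

drive_tool([
  {"slide":[0.1,-0.012,0.4],"delta_rot":[0,0,0],"hand":0.3},
  {"slide":[0.1,0,0.45],"delta_rot":[0,0,0],"hand":0.3},
  {"slide":[0,0,0.45],"delta_rot":[0,0,0],"hand":0.3},
  {"slide":[0,0,0.35],"delta_rot":[0,0,0],"hand":0.3},
  {"slide":[0,0,0],"delta_rot":[0,0,0],"hand":0.3},
])

```text
time_s: 21.52
eef_pos: [0.4385, -0.1523, 0.1721]
eef_rot: [-0.001, 0.985, -0.001, -0.174]
wrist_force: [0.1, -0.4, -0.3]
opening: 0.478
```

drive_tool([
  {"slide":[0,0,0.08],"delta_rot":[0,0,0],"hand":0.3},
  {"slide":[0.2,0,0],"delta_rot":[0,0,0],"hand":0.3},
  {"slide":[0.2,0,0],"delta_rot":[0,0,0],"hand":0.3},
  {"slide":[0.2,0,0],"delta_rot":[0,0,0],"hand":0.3},
  {"slide":[0,0,0],"delta_rot":[0,0,0],"hand":0.3},
])

```text
time_s: 22.15
eef_pos: [0.4671, -0.1527, 0.1583]
eef_rot: [-0.0, 0.985, -0.001, -0.174]
wrist_force: [-0.6, 0.1, -0.9]
opening: 0.476
```

```bash
python3 shot.py wrist w14; python3 - <<'E'
from h import *
from bench import ctrl
o=ctrl.get_obs();p,R=o["eef_pos"],q2R(o["eef_rot"]);print(toL(p))
E
```

```text
22.2 [ 0.4666 -0.1526  0.1584] [[0.939, -0.002, -0.343], [-0.002, -1.0, 0.001], [-0.343, -0.0, -0.939]] F [-0.14  0.14 -1.27] open 0.477 q [-0.46  0.32  1.63 -0.15  1.51  1.15]
[-52.9  -0.2  12.1]
```

View pics/w14.png

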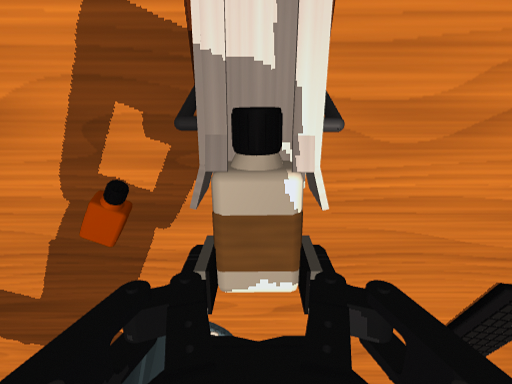

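drive_tool([
  {"slide":[0,0,0.05],"delta_rot":[0,0,0],"hand":0.3},
  {"slide":[0,0,0.03],"delta_rot":[0,0,0],"hand":0.3},
  {"slide":[0,0,0.025],"delta_rot":[0,0,0],"hand":0.3},
  {"slide":[0,0,0],"delta_rot":[0,0,0],"hand":0.3},
  {"slide":[0,0,0],"delta_rot":[0,0,0],"hand":0.3},
])

```text
time_s: 22.82
eef_pos: [0.4647, -0.1528, 0.154]
eef_rot: [-0.0, 0.985, -0.001, -0.174]
wrist_force: [-0.6, 0.1, 0.6]
opening: 0.479
```

```bash
python3 - <<'E'
from h import *
from bench import ctrl
o=ctrl.get_obs();p,R=o["eef_pos"],q2R(o["eef_rot"]);print(toL(p),o["wrist_force"])
E
```

```text
[-53.2  -0.4   7.3] [-0.60116945  0.08785509  0.61009653]
```

drive_tool([
  {"slide":[0,0,0],"delta_rot":[0,0,0],"hand":0.65},
  {"slide":[0,0,0],"delta_rot":[0,0,0],"hand":0.65},
  {"slide":[0,0,0],"delta_rot":[0,0,0],"hand":0.65},
  {"slide":[0,0,0],"delta_rot":[0,0,0],"hand":0.65},
  {"slide":[0,0,0],"delta_rot":[0,0,0],"hand":0.65},
])

```text
time_s: 23.45
eef_pos: [0.4646, -0.1527, 0.1539]
eef_rot: [-0.0, 0.985, -0.001, -0.174]
wrist_force: [-0.2, 0.4, 0.4]
opening: 0.652
```

drive_tool([
  {"slide":[0,0,0],"delta_rot":[0,0,0],"hand":0.65},
  {"slide":[0,0,0],"delta_rot":[0,0,0],"hand":0.65},
  {"slide":[-0.1,0,-0.3],"delta_rot":[0,0,0],"hand":0.7},
  {"slide":[0,0,-0.8],"delta_rot":[0,0,0],"hand":0.7},
  {"slide":[0,0,-0.8],"delta_rot":[0,0,0],"hand":0.7},
])

```text
time_s: 24.08
eef_pos: [0.4928, -0.1528, 0.247]
eef_rot: [-0.0, 0.985, -0.001, -0.174]
wrist_force: [1.2, 0.8, -0.5]
opening: 0.699
```

drive_tool([
  {"slide":[0,0,-0.5],"delta_rot":[0,0,0],"hand":0.7},
  {"slide":[0,0,0],"delta_rot":[0,0.0556,0],"hand":0.7},
  {"slide":[0,0,0],"delta_rot":[0,0.0556,0],"hand":0.7},
  {"slide":[0,0,0],"delta_rot":[0,0,0],"hand":0.7},
  {"slide":[0,0,0],"delta_rot":[0,0,0],"hand":0.7},
])

```text
time_s: 24.7
eef_pos: [0.5014, -0.1533, 0.2697]
eef_rot: [0.001, 1.0, -0.001, -0.0]
wrist_force: [0.3, -0.0, 0.8]
opening: 0.698
```

```bash
python3 shot.py wrist w15; python3 shot.py scene s15; python3 - <<'E'
import cv2
t=cv2.imread("pics/s15.png")
cv2.imwrite("pics/s15a.png",cv2.resize(t[140:260,180:290],None,fx=5,fy=5,interpolation=cv2.INTER_CUBIC))
E
```

```text
24.75 [ 0.5018 -0.1532  0.2693] [[1.0, -0.002, -0.001], [-0.002, -1.0, -0.001], [-0.001, 0.001, -1.0]] F [ 0.57 -0.33  0.56] open 0.702 q [-0.52  0.04  1.69 -0.    1.42  1.05]
24.8 [ 0.5019 -0.1531  0.2688] [[1.0, -0.002, -0.001], [-0.002, -1.0, -0.0], [-0.001, 0.0, -1.0]] F [ 0.8   0.13 -0.71] open 0.707 q [-0.52  0.04  1.69 -0.    1.42  1.05]
```

View pics/w15.png

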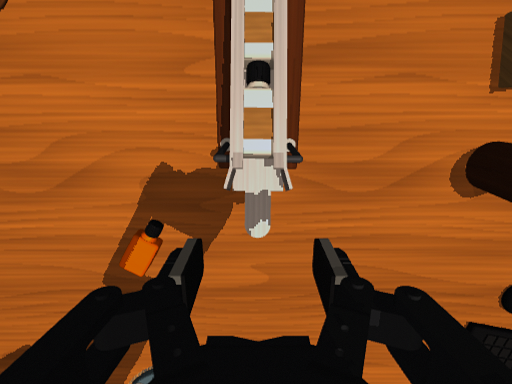

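View pics/s15a.png

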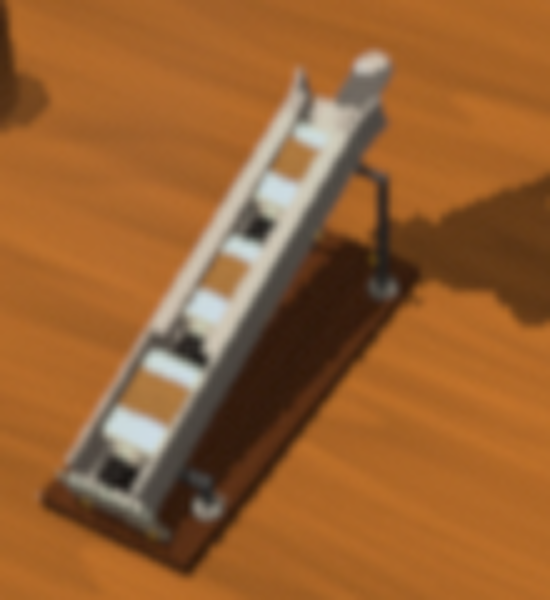

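```bash
python3 shot.py wrist w16; python3 - <<'E'
from h import *
t=cv2.imread("pics/w16.png")
cv2.imwrite("pics/w16a.png",cv2.resize(t[0:200,210:310],None,fx=3,fy=3,interpolation=cv2.INTER_CUBIC)) 
v=load("pics/w16.npz")
OO=np.array([.5127,-.1526,.1295])
for n,x,z in [("base3",12,28),("labeledge",12+64,28),("cap3 face",102,14),("base2",102,28),("lipstart",0,31)]:
    print(n,((proj(v,OO+RL@np.array([x,0,z])/1000)-[210,0])*3+1).round(0), proj(v,OO+RL@np.array([x,0,z])/1000).round(1))
E
```

```text
24.85 [ 0.5019 -0.1531  0.2685] [[1.0, -0.002, -0.001], [-0.002, -1.0, -0.0], [-0.001, 0.0, -1.0]] F [ 0.07 -0.52 -0.09] open 0.7 q [-0.52  0.04  1.69 -0.    1.42  1.05]
base3 [145. 466.] [258.1 154.9]
labeledge [145. 258.] [258.   85.8]
cap3 face [145. 197.] [257.9  65.4]
base2 [145. 175.] [257.9  58.1]
lipstart [145. 504.] [258.1 167.5]
```

View pics/w16a.png

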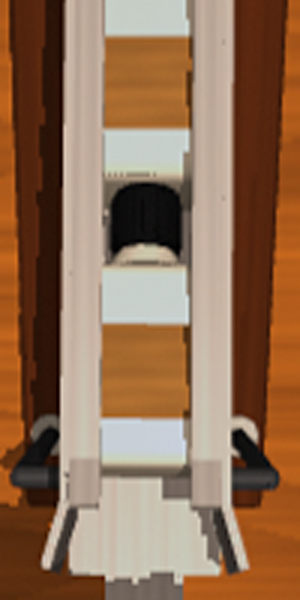

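Picture w16a: the last bottle's base edge is at row 465 against 466 predicted, and the middle bottle's base edge is at row 175 against 175 predicted. Both are flat, touching and centred. I take one last overall look, then hand in.

```bash
python3 shot.py top t17; python3 shot.py scene s17
```

```text
24.9 [ 0.5018 -0.1529  0.2682] [[1.0, -0.002, -0.001], [-0.002, -1.0, 0.0], [-0.001, -0.0, -1.0]] F [ 0.08 -0.21  0.03] open 0.701 q [-0.52  0.04  1.69 -0.    1.42  1.05]
24.95 [ 0.5016 -0.1529  0.2681] [[1.0, -0.002, -0.001], [-0.002, -1.0, 0.0], [-0.001, -0.0, -1.0]] F [-0.22  0.5  -0.48] open 0.699 q [-0.52  0.04  1.69 -0.    1.42  1.05]
```

View pics/s17.png

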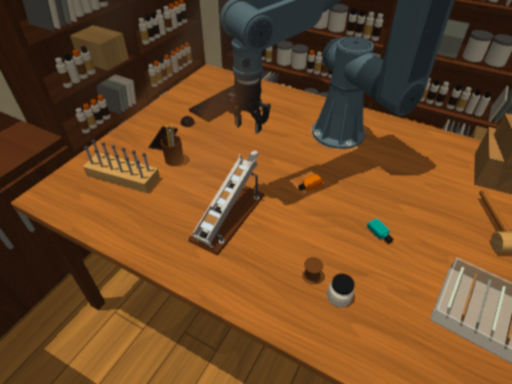

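Picture s17: three bottles are in the channel, running from (247,165) down to (208,235). The spool (314,270), jar (341,290) and pen cup (173,150) stand where they were in the first picture.

```bash
python3 -c "
from bench import ctrl
print(ctrl.hand_in())"
```

```text
the job is handed in; nothing more can be done
None
```

Both loose bottles are in the dispenser behind the front one, flat and cap first. I handed the job in at about 25 s; no verdict is reported.

- **What I did:** I gripped each white kraft-label bottle near its base and laid it on the tongue at 20 degrees with the cap inside the mouth. Then I let it go, and each slid down by itself.
- **Bottle positions:** In the last wrist view the two refilled bottles' base edges were within about 1 px of the rows predicted for their places. The three lie in a centred row with no visible gap. The front bottle is at the stop by eye; I did not measure it separately.
- **Other things:** The spool, jar, pen cup and the orange and turquoise bottles stand where they were, judged by comparing pictures. The largest wrist force I read was about 7 N.
- **Disagreement:** The cameras put the channel origin about 1.5 mm lower than the text, 129.5 against 131 mm. That is within calibration, so I set the height for each release from the wrist force and the height where the first bottle touched. No check failed.

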